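Turn a batch of mosaic stones over with two trays and run them up to the drying fan

ROBOT

A 6-joint arm with a two-finger parallel gripper is mounted at the origin on the work surface. World frame = base frame: x ahead of the robot, y to its left, z up, the work surface at z = 0. Lengths are in mm, angles in degrees, forces in N, time in s.
With the tool pointing down it reaches from about 300 to 850 mm from the base axis. Payload 4.2 kg.
Tool frame: the origin (TCP) lies at the very end of the fingers, on their centre line; the grasp point (between the pads) lies 19 mm behind it; z points along the fingers, y is the line along which they close (so a half turn about z gives the same grasp; the last joint's range is limited). The gripper opens to 91 mm and grips with 3 to 60 N. Pads are 32 mm wide; open, the fingers measure 118 mm over their backs; the gripper's body (76 mm by 178 mm) begins 60 mm behind the grasp point.
Start: joints at [73.453, 18.312, 89.639, -0, 72.044, -1.146], TCP at [152.707, 554.368, 213.976] pointing down, gripper open.
Joint ranges: [-177.97, 177.97], [-48.28, 115.42], [12.27, 149.76], [-77.06, 257.06], [2.81, 150.46], [-146.56, 146.56]. Speed limits (degrees/s): [147.25, 147.25, 180, 180, 180, 180].

INTERFACE

Orientations are given as [roll, pitch, yaw] about the fixed x, y, z axes, in that order (R = Rz(yaw) Ry(pitch) Rx(roll)).
In Python, from workcell import env, eyes gives the robot as it stands.
- The arm moves only by the tool send_rows, never from a script. Its argument "targets" is text: rows parted by semicolons, each of 7 numbers parted by spaces: the shift along the tool's x, y, z in m, then the turn, a rotation vector about the tool's x, y, z in degrees, then the opening in per cent of the stroke, from 0 (shut) to 100 (fully open). A call has 1 to 12 rows; each row is the pose to reach, as a shift and turn from the pose commanded when the call began, along the tool's axes at that moment; what a row does not reach only later rows make up. A row lasts 1/12 s, in which the tool goes at most 41.7 mm and 7.16 degrees, less where a joint would pass 70% of its speed; a pose out of reach is approached as far as the arm can. A call with a gripper value outside its range is refused whole. The fingers move at their own pace and stop on an object; "grip_force" is the grip in N (left out, the last holds). Time passes only in rows, so rows that repeat a pose let the fingers close. It gives the time, the measured TCP pose, the force, the opening and the grip force at its end, in the units of the state.
- env.state(): the state, without advancing time (a new reading comes with each control period).
- eyes.grab_frame(name): name is "scene" or "side" or "wrist"; returns a dict with "image" (384x512x3 uint8, blue, green, red), "fovy" (degrees; the focal length in pixels is half the picture's height over the tangent of half this angle, whatever the lens; pixels are square), "cx", "cy" (the principal point, pixels), "eye" and "attitude" of the camera in the world. Camera axes: x right, y up, looking along -z (the intrinsics and any distortion apply to the point x, -y, -z); pixel columns grow to the right and rows downward; lengths in mm; the calibration is good to about 2 mm. A picture is of the moment at which its call begins. There is no depth.
- env.job_done(): hands the job in; it is judged then, once.
The state is a dict: "time_s": time; "qpos": joint angles; "qvel": joint speeds; "effort": joint torques, N m; "ee_pos": TCP position; "ee_rot": TCP orientation; "force": force on the tool from outside, world axes, zero at the start; "torque": the same for the moment, N m; "gripper_width": finger opening in mm; "gripper_force": force on a finger pad.
Only numpy, scipy, OpenCV 4.12 (cv2) and the standard library are available. Lean on these libraries where they do the work, as an engineer would, in place of code of your own. Each camera call takes 0.05 s, during which the arm holds its last target. There are 200 camera calls.

TASK

The glazed mosaic stones on the table are to dry with their unglazed backs up: load every stone, glazed face up, into the open wooden tray, cap it mouth to mouth with the empty tray from the rubber mat, and turn the two over together, kept closed, so that the stones lie glazed face down in the second tray. Finish with that tray standing mouth up in the middle of the carriage's steel bed, lengthwise along the bed, the emptied tray lifted off and laid mouth down on the rubber mat, and the carriage slid fully home against its stop at the fan. Leave the bottles, jar, bowl, brush and palette knife where they are.

Things in the scene. Friction and masses are not known exactly. Their poses are not given: they have to be found in the camera images.
- tile0: glazed mosaic stone, a block 20 x 20 x 18 mm high, terracotta with the top 5 mm glazed; it starts glazed face up on the table. Two to four stones are present, the others are absent (None). Origin: centre of its unglazed underside, z towards the glazed face. 18 g.
- tile1: glazed mosaic stone, a block 20 x 20 x 18 mm high, terracotta with the top 5 mm glazed; it starts glazed face up on the table. Two to four stones are present, the others are absent (None). Origin: centre of its unglazed underside, z towards the glazed face. 18 g.
- tile2: glazed mosaic stone, a block 20 x 20 x 18 mm high, terracotta with the top 5 mm glazed; it starts glazed face up on the table. Two to four stones are present, the others are absent (None). Origin: centre of its unglazed underside, z towards the glazed face. 18 g.
- tile3: glazed mosaic stone, a block 20 x 20 x 18 mm high, terracotta with the top 5 mm glazed; it starts glazed face up on the table. Two to four stones are present, the others are absent (None). Origin: centre of its unglazed underside, z towards the glazed face. 18 g.
- tray: the open wooden tray, loose, mouth up on the table at the start: 108 (its x) x 60 (its y) x 16 mm high outside, walls 4 mm, floor 5 mm (100 x 52 x 11 mm inside); loaded stones stand 7 mm proud of its rim and fit in one row of four along x. Origin: centre of its underside; z points out of its mouth (down once turned over). 90 g. The closed pair also stands by itself on its 60 x 32 mm end.
- cover: the second, empty tray, same size and weight; at the start mouth down on the rubber mat. Origin: centre of its mouth (rim) plane; z from the mouth to its closed back 16 mm away (down once turned over), x along its length. Mouth to mouth the trays make a box 108 x 60 x 32 mm, 22 mm high inside, held by nothing but the grip: gripped across the 60 mm width at the seam, both are held and drawn flush.
- mat: thin black rubber mat, fixed, 180 (its x) x 130 (its y) x 4 mm thick; origin at the centre of its underside.
- carriage (a joint): position of the carriage along the slideway in m: 0 at the near end, 0.16 fully home against the stop by the fan; grows along the y axis of bed (towards the fan, roughly the robot's left). Stiff to slide: about 4 N plus a little damping, stays where it is left.
- bed (a point): centre of the top of the carriage's steel bed, 45 mm above the table; moves with the carriage. The bed is a level plateau 114 (its y) x 44 mm (its x), narrower than the trays: they overhang it 8 mm on each long side, with free air 15 mm deep down to the 60 mm wide grey plate. y along the bed's length and the travel, towards the fan; x away from the robot.
- post_top (a point): top of the carriage's black upright handle post, 16 mm in diameter, standing clear for 50 mm below this point; 85 mm to the +x side of the bed's centre (beyond it, seen from the robot), its top 34 mm above the bed. Push or pull it to slide the carriage.
- bottle_a: white paint bottle 48 mm in diameter, 105 mm tall, a bystander; origin at the centre of its underside.
- bottle_b: white paint bottle 44 mm in diameter, 95 mm tall, a bystander; origin at the centre of its underside.
- knife: palette knife 170 mm long lying on the table, a bystander; x along its length.
- brush: paint brush 180 mm long lying on the table, a bystander; x along its length.
- bowl: white ceramic bowl 110 mm wide, 45 mm high, a bystander; origin at the centre of its underside.
- jar: glass jar 60 mm in diameter, 70 mm tall, a bystander; origin at the centre of its underside.

How it is judged (in metres and radians):
On the way, in this order (a step that is already met when the one before it is completed fails the run):
1. every stone lies in the open tray, glazed face up (x of tile0 in the frame of tray between -0.044 and 0.044 m and y of tile0 in the frame of tray between -0.0235 and 0.0235 m and z of tile0 in the frame of tray between 0.002 and 0.01 m and x of tile1 in the frame of tray between -0.044 and 0.044 m and y of tile1 in the frame of tray between -0.0235 and 0.0235 m and z of tile1 in the frame of tray between 0.002 and 0.01 m and x of tile2 in the frame of tray between -0.044 and 0.044 m and y of tile2 in the frame of tray between -0.0235 and 0.0235 m and z of tile2 in the frame of tray between 0.002 and 0.01 m and x of tile3 in the frame of tray between -0.044 and 0.044 m and y of tile3 in the frame of tray between -0.0235 and 0.0235 m and z of tile3 in the frame of tray between 0.002 and 0.01 m and angle between tray's own z axis and vertical below 0.15 rad and angle between each of tile0, tile1, tile2, tile3's own z axis and vertical below 0.25 rad), for 0.2 s.
2. the empty tray caps the loaded one mouth to mouth, stones inside (x of tile0 in the frame of tray between -0.044 and 0.044 m and y of tile0 in the frame of tray between -0.0235 and 0.0235 m and z of tile0 in the frame of tray between 0.002 and 0.012 m and x of tile1 in the frame of tray between -0.044 and 0.044 m and y of tile1 in the frame of tray between -0.0235 and 0.0235 m and z of tile1 in the frame of tray between 0.002 and 0.012 m and x of tile2 in the frame of tray between -0.044 and 0.044 m and y of tile2 in the frame of tray between -0.0235 and 0.0235 m and z of tile2 in the frame of tray between 0.002 and 0.012 m and x of tile3 in the frame of tray between -0.044 and 0.044 m and y of tile3 in the frame of tray between -0.0235 and 0.0235 m and z of tile3 in the frame of tray between 0.002 and 0.012 m and x of cover in the frame of tray between -0.008 and 0.008 m and y of cover in the frame of tray between -0.008 and 0.008 m and z of cover in the frame of tray between 0.013 and 0.019 m and angle between the x axis of tray and the x axis of cover, either way round below 0.14 rad and angle between tray's own z axis and vertical below 0.15 rad), for 0.2 s.
3. the closed pair has been turned over, stones inside (x of tile0 in the frame of tray between -0.044 and 0.044 m and y of tile0 in the frame of tray between -0.0235 and 0.0235 m and z of tile0 in the frame of tray between 0.002 and 0.013 m and x of tile1 in the frame of tray between -0.044 and 0.044 m and y of tile1 in the frame of tray between -0.0235 and 0.0235 m and z of tile1 in the frame of tray between 0.002 and 0.013 m and x of tile2 in the frame of tray between -0.044 and 0.044 m and y of tile2 in the frame of tray between -0.0235 and 0.0235 m and z of tile2 in the frame of tray between 0.002 and 0.013 m and x of tile3 in the frame of tray between -0.044 and 0.044 m and y of tile3 in the frame of tray between -0.0235 and 0.0235 m and z of tile3 in the frame of tray between 0.002 and 0.013 m and x of cover in the frame of tray between -0.008 and 0.008 m and y of cover in the frame of tray between -0.008 and 0.008 m and z of cover in the frame of tray between 0.013 and 0.019 m and angle between the x axis of tray and the x axis of cover, either way round below 0.14 rad and angle between tray's own z axis and vertical above 3 rad), for 0.2 s.
At the end, for the whole second after the job is handed in: every stone flat, glazed face down, in the second tray; that tray mouth up on the bed, centred within 15 mm and in line within 0.2 rad; carriage within 5 mm of its stop; the first tray flat, mouth down on the mat, its centre within 65 mm along and 45 mm across of the mat's; all at rest (angle between each of tile0, tile1, tile2, tile3's own z axis and vertical above 2.9 rad and x of tile0 in the frame of cover between -0.044 and 0.044 m and y of tile0 in the frame of cover between -0.0235 and 0.0235 m and z of tile0 in the frame of cover between -0.011 and -0.003 m and x of tile1 in the frame of cover between -0.044 and 0.044 m and y of tile1 in the frame of cover between -0.0235 and 0.0235 m and z of tile1 in the frame of cover between -0.011 and -0.003 m and x of tile2 in the frame of cover between -0.044 and 0.044 m and y of tile2 in the frame of cover between -0.0235 and 0.0235 m and z of tile2 in the frame of cover between -0.011 and -0.003 m and x of tile3 in the frame of cover between -0.044 and 0.044 m and y of tile3 in the frame of cover between -0.0235 and 0.0235 m and z of tile3 in the frame of cover between -0.011 and -0.003 m and angle between each of cover, tray's own z axis and vertical above 3 rad and horizontal distance between cover and bed below 0.015 m and height (world z) of cover between 0.057 and 0.065 m and angle between the x axis of cover and the y axis of bed, either way round below 0.2 rad and value of joint carriage above 0.155 m and x of tray in the frame of mat between -0.065 and 0.065 m and y of tray in the frame of mat between -0.045 and 0.045 m and height (world z) of tray between 0.017 and 0.023 m and linear speed of each of tray, cover, tile0, tile1, tile2, tile3 below 0.01 m/s and velocity of joint carriage below 0.01 m/s); the robot touches nothing.
It fails at once if the first tray is tipped on its side without the second closed on it (angle between tray's own z axis and vertical between 0.6 and 2.4 rad and distance between tray and cover above 0.04 m).
It fails at once if a bystander is shoved more than 30 mm (distance of any of bottle_a, bottle_b, knife, bowl, brush, jar from where it was at the start of the episode above 0.03 m).
Of tile0, tile1, tile2, tile3 only 2 to 4 are there at a start; the rules pass over those that are not, and their reading is None.
At some moment in a run one of tile0, tile1, tile2, tile3 may be knocked a few centimetres aside while the robot is not near it.
It also fails if it takes over 210 s, if anything falls off the work surface, if the arm or the gripper's body presses on something with over 40 N, if the wrist force passes 120 N, or if a joint passes its speed limit or range.

## Working session

There is one attempt and no reset: what is moved stays moved. The work goes in short steps, Python scripts to look and compute and a tool call to move; the robot and the scene stay as the last step left them, time stands still between calls to the robot, and variables do not carry over. Pictures are saved under pics/ and viewed, at most 14 in all, crops included, and the job is handed in when it is done.

Besides the shell and the picture viewer there is one more tool, called after ">>>" as a command line: name --argument value ..., lists and objects as JSON in quotes. send_rows: Moves the arm, as the interface text tells. Its arguments: {"type":"object","properties":{"targets":{"type":"string"},"grip_force":{"type":"number"}},"required":["targets"]}

```bash
ls; mkdir -p pics; cat > h.py <<'E'
import numpy as np, cv2
from scipy.spatial.transform import Rotation as R
from workcell import env, eyes
def grab(n,fn=None):
    f=eyes.grab_frame(n)
    if fn: cv2.imwrite('pics/'+fn,f['image'])
    return f
E
python3 - <<'E'
from h import *
print(env.state())
for n in ['scene','side','wrist']:
    f=grab(n,n+'0.png'); print({k:v for k,v in f.items() if k!='image'})
E
```

```text
pics
{'time_s': 0.0, 'qpos': array([ 7.34527748e+01,  1.83509319e+01,  8.97083353e+01, -1.62221171e-03,
        7.20436791e+01, -1.14531461e+00]), 'qvel': array([-1.02920533e-02, -2.04279133e-02, -1.38847696e-01, -3.65124113e-02,
        4.91278083e-07,  1.15802010e-01]), 'effort': array([ 4.37198105e-04, -4.12465632e+01, -2.31974745e+01,  7.27726263e-02,
        4.57722740e-02, -1.52077764e-04]), 'ee_pos': array([152.56643483, 553.8477337 , 213.11432614]), 'ee_rot': array([-1.79897043e+02, -5.15720817e-04,  1.64598590e+02]), 'force': array([-0.64511241, -0.79751488, -0.10813989]), 'torque': array([-0.06131214,  0.00606794,  0.06085033]), 'gripper_force': 0.0, 'gripper_width': 90.90307439196839}
{'fovy': 57.48923521961321, 'cx': 252.44037329157993, 'cy': 191.78355024540613, 'eye': array([1101.26453599,  249.43470463, 1072.87311203]), 'attitude': array([ 29.63664776,  -0.15413551, 114.61644285])}
{'fovy': 55.71218057799307, 'cx': 255.61765551620792, 'cy': 191.79856386867314, 'eye': array([545.26599631, 923.05890405, 722.75417375]), 'attitude': array([  54.51035264,    0.66566999, -179.70409974])}
{'fovy': 60.87868665360942, 'cx': 255.51343652142867, 'cy': 192.6037202836597, 'eye': array([ 89.42069694, 572.70376151, 383.68368165]), 'attitude': array([-13.83077175,   0.13091096,  74.59098418])}
```

```bash
cd pics; python3 -c "
import cv2
for n in ['scene0','side0']:
    cv2.imwrite(n+'b.png',cv2.resize(cv2.imread(n+'.png'),(800,600),interpolation=cv2.INTER_CUBIC))"
```

```text
(no output)
```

View pics/scene0b.png

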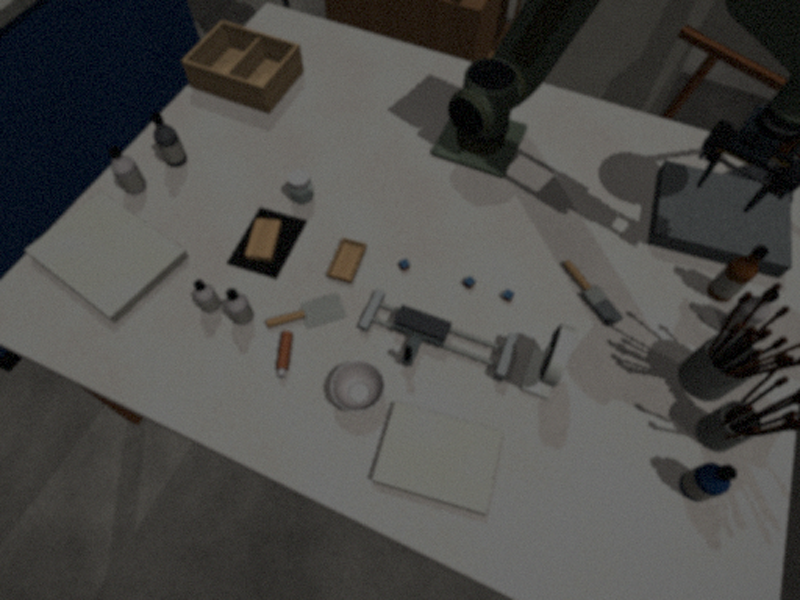

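View pics/side0b.png

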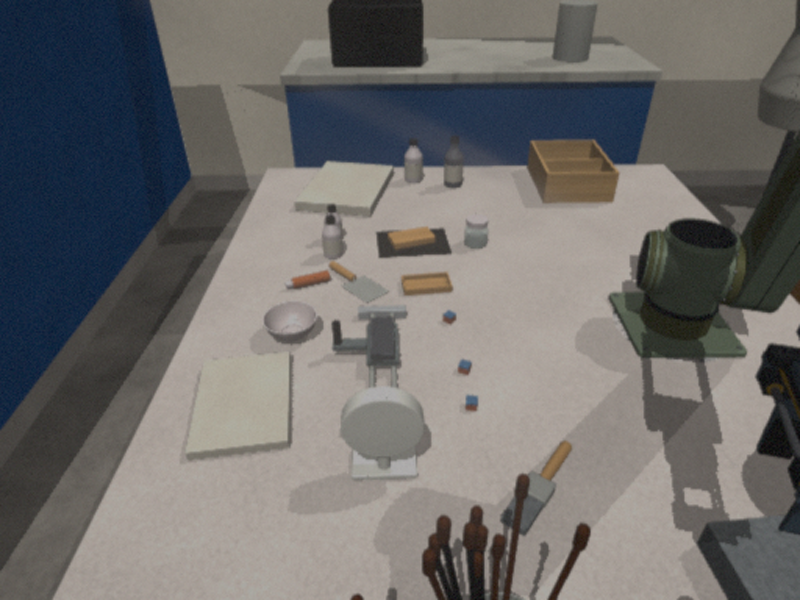

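```bash
cat >> h.py <<'E'
def ray(f,u,v):
    h=f['image'].shape[0]; F=h/2/np.tan(np.radians(f['fovy'])/2)
    d=np.array([(u-f['cx'])/F,-(v-f['cy'])/F,-1.])
    return R.from_euler('xyz',f['attitude'],degrees=True).apply(d)
def plane(f,u,v,z):
    d=ray(f,u,v); e=f['eye']; return e+d*(z-e[2])/d[2]
def proj(f,p):
    h=f['image'].shape[0]; F=h/2/np.tan(np.radians(f['fovy'])/2)
    q=R.from_euler('xyz',f['attitude'],degrees=True).inv().apply(np.array(p,float)-f['eye'])
    return np.array([f['cx']+F*q[0]/-q[2], f['cy']-F*q[1]/-q[2]])
E
python3 - <<'E'
from h import *
fs=grab('scene');fd=grab('side')
k=.64
S=dict(t1=(404,264,18),t2=(469,282,18),t3=(508,294,18),tray=(347,260,10),cover=(264,239,16),mat=(267,242,4),bed=(421,325,45),post=(407,345,79),ba=(205,297,30),bb=(240,310,30),jar=(298,190,35),bowl=(355,386,20))
D=dict(t1=(449,315,18),t2=(465,366,18),t3=(472,401,18),tray=(427,285,10),cover=(411,238,16),mat=(413,242,4),bed=(383,340,45),post=(337,324,79),ba=(332,225,50),bb=(332,245,50),jar=(476,233,35),bowl=(291,322,20))
for n in S:
    u,v,z=S[n]; a=plane(fs,u*k,v*k,z); u,v,z=D[n]; b=plane(fd,u*k,v*k,z); print(n,a.round(),b.round())
E
```

```text
t1 [459. -17.  18.] [456. -10.  18.]
t2 [442. 136.  18.] [437. 145.  18.]
t3 [435. 226.  18.] [433. 234.  18.]
tray [ 500. -145.   10.] [ 497. -133.   10.]
cover [ 532. -348.   16.] [ 531. -337.   16.]
mat [ 530. -344.    4.] [ 526. -337.    4.]
bed [601.  85.  45.] [588. 102.  45.]
post [670.  83.  79.] [672.  96.  79.]
ba [ 729. -376.   30.] [ 729. -345.   50.]
bb [ 724. -289.   30.] [ 719. -245.   50.]
jar [ 380. -339.   35.] [ 369. -325.   35.]
bowl [772.  14.  20.] [778.  13.  20.]
```

```bash
cat >> h.py <<'E'
def go(*wps):
    """wps: (x,y,z mm, R or yaw deg). prints shift (m, tool axes) + rotvec deg from measured pose"""
    s=env.state(); p0=s['ee_pos']; R0=R.from_euler('xyz',s['ee_rot'],degrees=True)
    print('t',round(s['time_s'],1),'at',p0.round(1),s['ee_rot'].round(1),'q',s['qpos'].round(),'w',round(s['gripper_width'],1))
    for w in wps:
        r=w[3] if isinstance(w[3],R) else down(w[3])
        d=R0.inv().apply(np.array(w[:3])-p0)/1000; v=(R0.inv()*r).as_rotvec(degrees=True)
        print(' '.join('%.4f'%x for x in d),' '.join('%.2f'%x for x in v),'|mm',round(1000*np.linalg.norm(d)),'deg',round(np.linalg.norm(v)))
def down(yaw): return R.from_euler('xyz',[180,0,yaw],degrees=True)
E
python3 -c "
from h import *
go((470,30,380,90))"
```

```text
t 0.2 at [152.7 554.2 213.6] [-180.     0.   164.6] q [73. 18. 90. -0. 72. -1.] w 91.2
-0.4451 -0.4212 -0.1661 -0.04 0.03 74.60 |mm 635 deg 75
```

>>> send_rows --targets "-0.22 -0.21 -0.16 0 0 37 100;-0.22 -0.21 -0.16 0 0 37 100;-0.22 -0.21 -0.16 0 0 37 100;-0.22 -0.21 -0.16 0 0 37 100;-0.22 -0.21 -0.16 0 0 37 100;-0.22 -0.21 -0.16 0 0 37 100;-0.445 -0.421 -0.166 0 0 74.6 100;-0.445 -0.421 -0.166 0 0 74.6 100;-0.445 -0.421 -0.166 0 0 74.6 100;-0.445 -0.421 -0.166 0 0 74.6 100;-0.445 -0.421 -0.166 0 0 74.6 100;-0.445 -0.421 -0.166 0 0 74.6 100"

```text
time_s: 1.25
ee_pos: [395.8, 150.8, 362.3]
ee_rot: [180.0, -0.0, 89.7]
force: [0.6, 0.8, 0.2]
gripper_width: 90.8
gripper_force: 0.0
```

```bash
python3 -c "
from h import *
go((470,30,380,90))"
```

```text
t 1.2 at [395.8 150.8 362.3] [180.   -0.   89.7] q [19.  1. 91.  0. 89. 20.] w 90.8
-0.1204 0.0748 -0.0177 0.05 -0.03 -0.26 |mm 143 deg 0
```

>>> send_rows --targets "-0.12 0.075 -0.018 0 0 0 100;-0.12 0.075 -0.018 0 0 0 100;-0.12 0.075 -0.018 0 0 0 100;-0.12 0.075 -0.018 0 0 0 100;-0.12 0.075 -0.018 0 0 0 100;-0.12 0.075 -0.018 0 0 0 100"

```text
time_s: 1.75
ee_pos: [470.5, 32.2, 379.4]
ee_rot: [-179.9, -0.0, 89.9]
force: [-0.7, 0.6, -0.4]
gripper_width: 91.5
gripper_force: 0.0
```

```bash
python3 - <<'E'
from h import *
go((470,30,380,90))
f=grab('wrist'); np.save('w1.npy',f,allow_pickle=True)
im=cv2.convertScaleAbs(f['image'],alpha=1.6)
cv2.imwrite('pics/w1.png',cv2.resize(im,(800,600),interpolation=cv2.INTER_CUBIC)); print(f['eye'],f['attitude'])
E
```

```text
t 1.8 at [470.5  32.2 379.4] [-179.9   -0.    89.9] q [ 2.  5. 83.  0. 92.  3.] w 91.5
-0.0022 -0.0005 -0.0006 -0.06 -0.04 -0.13 |mm 2 deg 0
[471.97734392  99.65306865 549.90018894] [-13.81139039   0.04439323  -0.13414429]
```

View pics/w1.png

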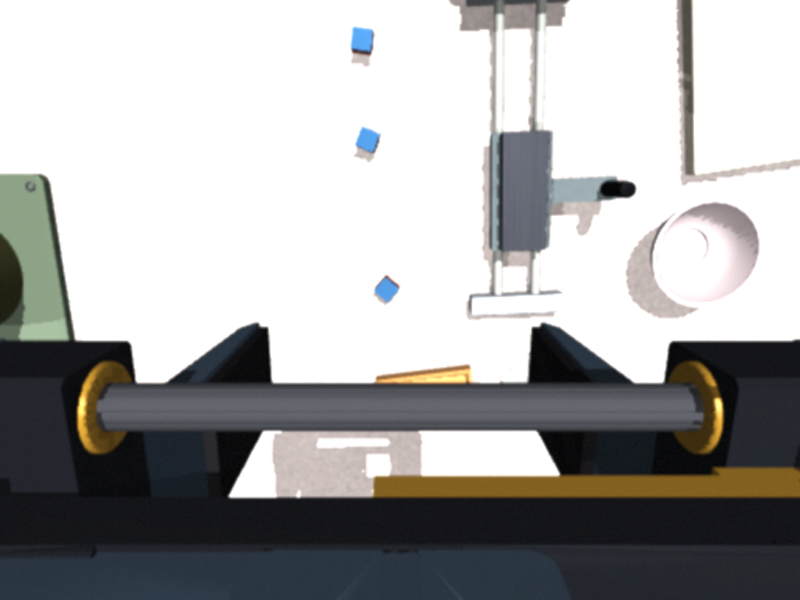

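```bash
cat >> h.py <<'E'
def tiles(f,z=18,amin=30):
    im=f['image']; hsv=cv2.cvtColor(im,cv2.COLOR_BGR2HSV)
    m=cv2.inRange(hsv,(95,120,30),(125,255,255))
    out=[]
    for c in cv2.findContours(m,cv2.RETR_EXTERNAL,cv2.CHAIN_APPROX_NONE)[0]:
        if cv2.contourArea(c)<amin: continue
        (u,v),wh,a=cv2.minAreaRect(c); b=cv2.boxPoints(((u,v),wh,a))
        P=np.array([plane(f,*q,z)[:2] for q in b]); e=P[1]-P[0]
        out.append((P.mean(0).round(1),np.round([np.linalg.norm(P[1]-P[0]),np.linalg.norm(P[2]-P[1])],1),'yaw%%90 %.0f'%(np.degrees(np.arctan2(e[1],e[0]))%90)))
    return out
E
python3 - <<'E'
from h import *
f=np.load('w1.npy',allow_pickle=True).item()
for t in tiles(f): print(*t)
k=.64
for n,u,v,z in [('b1',503,132,45),('b2',551,132,45),('b3',549,250,45),('b4',500,250,45),('post',628,189,79)]: print(n,plane(f,u*k,v*k,z).round(1))
E
```

```text
[457.  -17.8] [18.8 18.3] yaw%90 51
[439.6 134.8] [18.1 17.9] yaw%90 66
[435.8 226. ] [18.6 18.1] yaw%90 81
b1 [569.4 139.1  45. ]
b2 [614.6 139.   45. ]
b3 [620.2  27.3  45. ]
b4 [571.6  27.5  45. ]
post [677.7  87.3  79. ]
```

```bash
python3 -c "
from h import *
go((430,-240,380,45),(430,-240,380,2))"
```

```text
t 1.8 at [470.   33.  379.4] [-179.9   -0.    90. ] q [ 3.  5. 83.  0. 92.  3.] w 91.4
-0.2730 -0.0399 -0.0007 -0.08 -0.02 44.97 |mm 276 deg 45
-0.2730 -0.0399 -0.0007 -0.08 0.01 87.97 |mm 276 deg 88
```

>>> send_rows --targets "-0.273 -0.04 0 0 0 80 100;-0.273 -0.04 0 0 0 80 100;-0.273 -0.04 0 0 0 80 100;-0.273 -0.04 0 0 0 80 100;-0.273 -0.04 0 0 0 80 100;-0.273 -0.04 0 0 0 80 100;-0.273 -0.04 0 0 0 80 100;-0.273 -0.04 0 0 0 80 100;-0.273 -0.04 0 0 0 80 100;-0.273 -0.04 0 0 0 80 100;-0.273 -0.04 0 0 0 80 100;-0.273 -0.04 0 0 0 80 100"

```text
time_s: 2.8
ee_pos: [430.5, -238.6, 379.8]
ee_rot: [-180.0, -0.0, 10.0]
force: [-0.0, 0.4, -0.1]
gripper_width: 91.2
gripper_force: 0.0
```

```bash
python3 - <<'E'
from h import *
go((430,-240,380,0))
f=grab('wrist'); np.save('w2.npy',f,allow_pickle=True)
im=cv2.convertScaleAbs(f['image'],alpha=1.3)
cv2.imwrite('pics/w2.png',cv2.resize(im,(800,600),interpolation=cv2.INTER_CUBIC)); print(f['eye'],f['attitude'])
E
```

```text
t 2.8 at [ 430.5 -238.6  379.8] [-180.   -0.   10.] q [-30.   7.  81.   0.  92.  50.] w 91.2
-0.0007 0.0013 -0.0002 -0.03 -0.01 9.96 |mm 1 deg 10
[ 497.40720583 -226.38218273  550.28504806] [-1.37832394e+01 -1.61544733e-02 -8.00462298e+01]
```

View pics/w2.png

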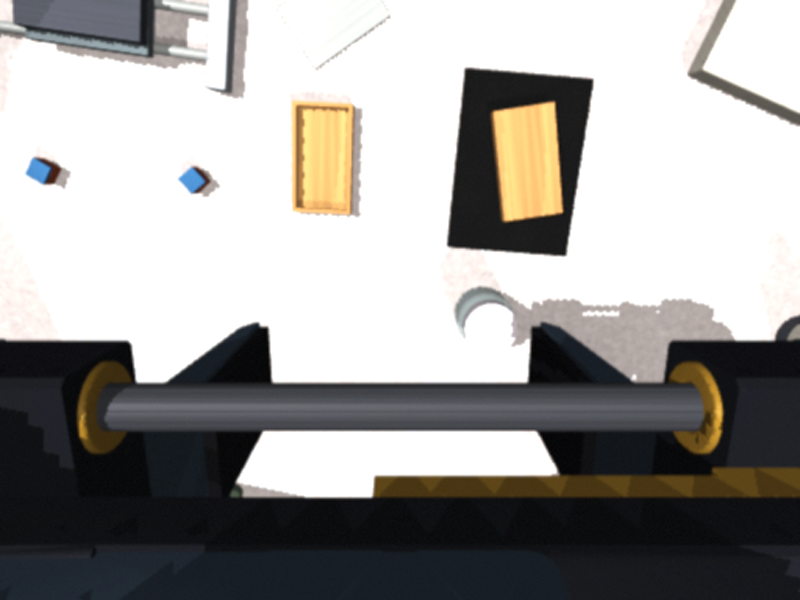

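```bash
python3 - <<'E'
from h import *
f=np.load('w2.npy',allow_pickle=True).item(); k=.64
def q(n,z,pts):
    P=np.array([plane(f,u*k,v*k,z)[:2] for u,v in pts]); e=(P[0]+P[1]-P[2]-P[3])/2; print(n,P.mean(0).round(1),'len',np.linalg.norm(e).round(1),'w',np.linalg.norm(P[0]+P[3]-P[1]-P[2]).round(1)/2,'long yaw',np.degrees(np.arctan2(e[1],e[0])).round(1))
q('tray',16,[(294,101),(354,102),(350,214),(291,213)])
q('cover',20,[(492,111),(555,101),(563,213),(502,222)])
q('mat',4,[(466,68),(592,79),(565,255),(448,246)])
for t in tiles(f): print(*t)
E
```

```text
tray [ 500.2 -147.2] len 109.1 w 59.95 long yaw 6.0
cover [ 531.8 -351.7] len 109.1 w 62.3 long yaw 18.1
mat [ 528.6 -345.2] len 177.3 w 126.45 long yaw 5.6
[457.5 -20.2] [18.7 18.4] yaw%90 47
[440.  133.2] [18.8 20. ] yaw%90 63
```

```bash
cat >> h.py <<'E'
def chain(*calls):
    s=env.state(); p=s['ee_pos']; r=R.from_euler('xyz',s['ee_rot'],degrees=True)
    print('t',round(s['time_s'],1),'at',p.round(1),s['ee_rot'].round(1),'q',s['qpos'].round(),'w',round(s['gripper_width'],1))
    for i,c in enumerate(calls):
        for w in c:
            rr=w[3] if isinstance(w[3],R) else down(w[3])
            d=r.inv().apply(np.array(w[:3])-p)/1000; v=(r.inv()*rr).as_rotvec(degrees=True)
            print(i,' '.join('%.4f'%x for x in d),' '.join('%.1f'%x for x in v),'|rows',round(max(1000*np.linalg.norm(d)/41.7,np.linalg.norm(v)/7.16),1))
        p=np.array(w[:3]); r=rr
E
python3 -c "
from h import *
chain([(457.3,-19,60,49)],[(457.3,-19,9,49),(457.3,-19,70,49)],[(470.4,-150.3,60,6),(470.4,-150.3,17,6),(470.4,-150.3,60,6)])"
```

```text
t 2.9 at [ 430.4 -238.7  379.8] [-180.    -0.    10.1] q [-30.   7.  81.   0.  92.  49.] w 91.3
0 0.0651 -0.2114 0.3199 -0.0 -0.0 -38.9 |rows 9.3
1 0.0000 -0.0000 0.0510 0.0 0.0 0.0 |rows 1.2
1 0.0000 0.0000 -0.0100 0.0 0.0 0.0 |rows 0.2
2 -0.0905 0.0960 0.0100 0.0 -0.0 43.0 |rows 6.0
2 -0.0905 0.0960 0.0530 0.0 -0.0 43.0 |rows 6.0
2 -0.0905 0.0960 0.0100 0.0 -0.0 43.0 |rows 6.0
```

>>> send_rows --targets "0.065 -0.211 0.32 0 0 -38.9 40;0.065 -0.211 0.32 0 0 -38.9 40;0.065 -0.211 0.32 0 0 -38.9 40;0.065 -0.211 0.32 0 0 -38.9 40;0.065 -0.211 0.32 0 0 -38.9 40;0.065 -0.211 0.32 0 0 -38.9 40;0.065 -0.211 0.32 0 0 -38.9 40;0.065 -0.211 0.32 0 0 -38.9 40;0.065 -0.211 0.32 0 0 -38.9 40;0.065 -0.211 0.32 0 0 -38.9 40;0.065 -0.211 0.32 0 0 -38.9 40;0.065 -0.211 0.32 0 0 -38.9 40" --grip_force 15

```text
time_s: 3.85
ee_pos: [457.6, -20.3, 59.7]
ee_rot: [-180.0, 0.0, 49.1]
force: [-0.7, 0.9, -0.3]
gripper_width: 36.5
gripper_force: 0.0
```

>>> send_rows --targets "0 0 0.03 0 0 0 40;0 0 0.051 0 0 0 40;0 0 0.051 0 0 0 40;0 0 0.051 0 0 0 0;0 0 0.051 0 0 0 0;0 0 0.051 0 0 0 0;0 0 0.051 0 0 0 0;0 0 0.051 0 0 0 0;0 0 0.051 0 0 0 0;0 0 0.03 0 0 0 0;0 0 -0.01 0 0 0 0;0 0 -0.01 0 0 0 0"

```text
time_s: 4.85
ee_pos: [462.3, -21.5, 75.7]
ee_rot: [179.4, -0.4, 48.9]
force: [0.8, 0.9, -0.3]
gripper_width: 19.7
gripper_force: 15.0
```

```bash
python3 -c "
from h import *
chain([(470.4,-150.3,60,6),(470.4,-150.3,17,6),(470.4,-150.3,60,6)])"
```

```text
t 4.8 at [462.3 -21.5  75.7] [179.4  -0.4  48.9] q [ -4.  16. 116.   0.  47.  37.] w 19.7
0 -0.0919 0.0906 0.0159 0.4 -0.6 42.9 |rows 6.0
0 -0.0922 0.0901 0.0589 0.4 -0.6 42.9 |rows 6.0
0 -0.0919 0.0906 0.0159 0.4 -0.6 42.9 |rows 6.0
```

>>> send_rows --targets "-0.09 0.096 0.005 0 0 43 0;-0.09 0.096 0.005 0 0 43 0;-0.09 0.096 0.005 0 0 43 0;-0.09 0.096 0.005 0 0 43 0;-0.09 0.096 0.005 0 0 43 0;-0.09 0.096 0.005 0 0 43 0;-0.09 0.096 0.005 0 0 43 0;-0.09 0.096 0.02 0 0 43 0;-0.09 0.096 0.035 0 0 43 0;-0.09 0.096 0.045 0 0 43 0;-0.09 0.096 0.045 0 0 43 0;-0.09 0.096 0.045 0 0 43 0"

```text
time_s: 5.85
ee_pos: [470.8, -151.9, 24.6]
ee_rot: [-180.0, 0.0, 6.0]
force: [0.6, -0.9, 0.1]
gripper_width: 20.1
gripper_force: 15.0
```

```bash
python3 -c "
from h import *
chain([(470.4,-150.3,17,6),(470.4,-150.3,60,6)],[(439.8,134,60,65)])"
```

```text
t 5.8 at [ 470.8 -151.9   24.6] [-180.    0.    6.] q [-19.  23. 114.   0.  43.  65.] w 20.1
0 -0.0002 -0.0016 0.0076 -0.0 0.0 -0.0 |rows 0.2
0 -0.0002 -0.0016 -0.0354 -0.0 0.0 -0.0 |rows 0.8
1 -0.0007 -0.2859 -0.0000 0.0 0.0 -59.0 |rows 8.2
```

>>> send_rows --targets "0 -0.0015 0.007 0 0 0 0;0 -0.0015 0.0085 0 0 0 0;0 -0.0015 0.0085 0 0 0 0;0 -0.0015 0.0085 0 0 0 33;0 -0.0015 0.0085 0 0 0 33;0 -0.0015 0.0085 0 0 0 33;0 -0.0015 -0.01 0 0 0 33;0 -0.0015 -0.04 0 0 0 40;0 -0.0015 -0.05 0 0 0 40;0 -0.0015 -0.05 0 0 0 40;0 -0.0015 -0.05 0 0 0 40"

```text
time_s: 6.77
ee_pos: [470.9, -150.6, 74.9]
ee_rot: [180.0, -0.1, 5.9]
force: [-1.1, 0.6, -0.5]
gripper_width: 36.6
gripper_force: 0.0
```

```bash
python3 -c "
from h import *
chain([(439.8,134,60,65)],[(439.8,134,9,65),(439.8,134,70,65)])"
```

```text
t 6.8 at [ 470.9 -150.6   74.9] [ 1.8e+02 -1.0e-01  5.9e+00] q [-19.  19. 111.   0.  50.  65.] w 36.6
0 -0.0017 -0.2863 0.0148 0.1 -0.0 -59.1 |rows 8.3
1 0.0000 -0.0000 0.0510 0.0 0.0 0.0 |rows 1.2
1 -0.0000 0.0000 -0.0100 0.0 0.0 0.0 |rows 0.2
```

>>> send_rows --targets "-0.0017 -0.286 0.012 0 0 -59.1 40;-0.0017 -0.286 0.012 0 0 -59.1 40;-0.0017 -0.286 0.012 0 0 -59.1 40;-0.0017 -0.286 0.012 0 0 -59.1 40;-0.0017 -0.286 0.012 0 0 -59.1 40;-0.0017 -0.286 0.012 0 0 -59.1 40;-0.0017 -0.286 0.012 0 0 -59.1 40;-0.0017 -0.286 0.012 0 0 -59.1 40;-0.0017 -0.286 0.012 0 0 -59.1 40;-0.0017 -0.286 0.012 0 0 -59.1 40;-0.0017 -0.286 0.012 0 0 -59.1 40"

```text
time_s: 7.68
ee_pos: [438.7, 133.5, 61.6]
ee_rot: [-179.9, 0.1, 65.0]
force: [0.1, 0.9, -0.4]
gripper_width: 36.2
gripper_force: 0.0
```

```bash
python3 - <<'E'
from h import *
chain([(439.8,134,9,65),(439.8,134,70,65)])
f=grab('wrist')
for t in tiles(f): print(*t)
E
```

```text
t 7.7 at [438.7 133.5  61.6] [-1.799e+02  1.000e-01  6.500e+01] q [ 15.  17. 117.   0.  46.  41.] w 36.2
0 0.0009 0.0009 0.0526 -0.1 0.1 -0.0 |rows 1.3
0 0.0008 0.0007 -0.0084 -0.1 0.1 -0.0 |rows 0.2
[439.3 136.1] [18.3 19.3] yaw%90 65
[435.6 226.7] [19.2 19.2] yaw%90 82
```

>>> send_rows --targets "0.0015 0 0.03 0 0 0 40;0.0015 0 0.0525 0 0 0 40;0.0015 0 0.0525 0 0 0 40;0.0015 0 0.0525 0 0 0 0;0.0015 0 0.0525 0 0 0 0;0.0015 0 0.0525 0 0 0 0;0.0015 0 0.0525 0 0 0 0;0.0015 0 0.0525 0 0 0 0;0.0015 0 0.0525 0 0 0 0;0.0015 0 0.03 0 0 0 0;0.0015 0 -0.01 0 0 0 0;0.0015 0 -0.01 0 0 0 0"

```text
time_s: 8.73
ee_pos: [444.4, 136.3, 78.2]
ee_rot: [179.5, -0.4, 65.0]
force: [1.4, 0.2, 0.5]
gripper_width: 19.6
gripper_force: 15.0
```

```bash
python3 - <<'E'
from h import *
chain([(439.7,135,71.6,65)],[(500,-147.2,55,6)])
E
```

```text
t 8.7 at [444.4 136.3  78.2] [179.5  -0.4  65. ] q [ 16.  16. 115.   0.  48.  41.] w 19.6
0 -0.0032 -0.0038 0.0065 0.5 -0.4 -0.0 |rows 0.2
1 -0.2303 0.1739 0.0166 0.0 -0.0 59.0 |rows 8.2
```

>>> send_rows --targets "-0.23 0.174 0.01 0 0 59 0;-0.23 0.174 0.01 0 0 59 0;-0.23 0.174 0.01 0 0 59 0;-0.23 0.174 0.01 0 0 59 0;-0.23 0.174 0.01 0 0 59 0;-0.23 0.174 0.01 0 0 59 0;-0.23 0.174 0.01 0 0 59 0;-0.23 0.174 0.01 0 0 59 0;-0.23 0.174 0.02 0 0 59 0;-0.23 0.174 0.035 0 0 59 0;-0.23 0.174 0.045 0 0 59 0;-0.23 0.174 0.045 0 0 59 0"

```text
time_s: 9.73
ee_pos: [499.1, -146.4, 25.8]
ee_rot: [-179.9, 0.2, 6.0]
force: [-0.1, 0.9, 0.1]
gripper_width: 19.4
gripper_force: 15.0
```

```bash
python3 - <<'E'
from h import *
chain([(500.2,-147.2,17,6),(500.2,-147.2,75,6)],[(435.7,226.5,60,82)])
E
```

```text
t 9.7 at [ 499.1 -146.4   25.8] [-179.9    0.2    6. ] q [-18.  25. 111.   0.  45.  66.] w 19.4
0 0.0010 0.0009 0.0088 -0.1 0.2 0.0 |rows 0.2
0 0.0008 0.0008 -0.0492 -0.1 0.2 0.0 |rows 1.2
1 -0.0251 -0.3784 0.0150 -0.0 0.0 -76.0 |rows 10.6
```

>>> send_rows --targets "0.001 0.001 0.007 0 0 0 0;0.001 0.001 0.009 0 0 0 0;0.001 0.001 0.009 0 0 0 0;0.001 0.001 0.009 0 0 0 33;0.001 0.001 0.009 0 0 0 33;0.001 0.001 0.009 0 0 0 33;0.001 0.001 -0.01 0 0 0 33;0.001 0.001 -0.04 0 0 0 40;0.001 0.001 -0.05 0 0 0 40;0.001 0.001 -0.05 0 0 0 40"

```text
time_s: 10.57
ee_pos: [504.1, -148.5, 80.6]
ee_rot: [179.8, -0.4, 6.0]
force: [0.8, 0.5, -0.8]
gripper_width: 36.2
gripper_force: 0.0
```

>>> send_rows --targets "-0.025 -0.378 0.015 0 0 -76 40;-0.025 -0.378 0.015 0 0 -76 40;-0.025 -0.378 0.015 0 0 -76 40;-0.025 -0.378 0.015 0 0 -76 40;-0.025 -0.378 0.015 0 0 -76 40;-0.025 -0.378 0.015 0 0 -76 40;-0.025 -0.378 0.015 0 0 -76 40;-0.025 -0.378 0.015 0 0 -76 40;-0.025 -0.378 0.015 0 0 -76 40;-0.025 -0.378 0.015 0 0 -76 40;-0.025 -0.378 0.015 0 0 -76 40;-0.025 -0.378 0.015 0 0 -76 40"

```text
time_s: 11.57
ee_pos: [436.4, 226.2, 61.5]
ee_rot: [-179.9, 0.1, 82.2]
force: [0.3, -0.5, -0.2]
gripper_width: 36.5
gripper_force: 0.0
```

```bash
python3 - <<'E'
from h import *
chain([(435.7,226.5,9,82),(435.7,226.5,70,82)],[(530,-144.1,55,6)])
f=grab('wrist')
for t in tiles(f): print(*t)
E
```

```text
t 11.6 at [436.4 226.2  61.5] [-1.799e+02  1.000e-01  8.220e+01] q [ 26.  20. 113.  -0.  48.  34.] w 36.5
0 0.0003 -0.0006 0.0525 -0.1 0.1 0.2 |rows 1.3
0 0.0002 -0.0007 -0.0085 -0.1 0.1 0.2 |rows 0.2
1 -0.3539 0.1450 0.0150 0.0 -0.0 76.0 |rows 10.6
[435.3 227.9] [17.6 19.3] yaw%90 82
```

>>> send_rows --targets "0.001 0 0.03 0 0 0 40;0.001 0 0.0525 0 0 0 40;0.001 0 0.0525 0 0 0 40;0.001 0 0.0525 0 0 0 0;0.001 0 0.0525 0 0 0 0;0.001 0 0.0525 0 0 0 0;0.001 0 0.0525 0 0 0 0;0.001 0 0.0525 0 0 0 0;0.001 0 0.0525 0 0 0 0;0.001 0 0.03 0 0 0 0;0.001 0 -0.01 0 0 0 0;0.001 0 -0.01 0 0 0 0"

```text
time_s: 12.62
ee_pos: [441.6, 228.5, 78.5]
ee_rot: [179.4, -0.4, 82.0]
force: [1.5, 0.5, 0.2]
gripper_width: 19.7
gripper_force: 15.0
```

>>> send_rows --targets "-0.354 0.145 0.01 0 0 76 0;-0.354 0.145 0.01 0 0 76 0;-0.354 0.145 0.01 0 0 76 0;-0.354 0.145 0.01 0 0 76 0;-0.354 0.145 0.01 0 0 76 0;-0.354 0.145 0.01 0 0 76 0;-0.354 0.145 0.01 0 0 76 0;-0.354 0.145 0.01 0 0 76 0;-0.354 0.145 0.01 0 0 76 0;-0.354 0.145 0.01 0 0 76 0;-0.354 0.145 0.01 0 0 76 0;-0.354 0.145 0.01 0 0 76 0"

```text
time_s: 13.62
ee_pos: [532.0, -145.4, 62.5]
ee_rot: [-180.0, -0.0, 5.8]
force: [-0.2, 0.7, 0.1]
gripper_width: 19.7
gripper_force: 15.0
```

```bash
python3 - <<'E'
from h import *
chain([(530,-144.1,17,6),(530,-144.1,75,6)])
f=grab('wrist')
for t in tiles(f): print(*t)
E
```

```text
t 13.6 at [ 532.  -145.4   62.5] [-180.    -0.     5.8] q [-16.  24. 105.   0.  51.  68.] w 19.7
0 -0.0019 -0.0015 0.0455 -0.0 -0.0 -0.2 |rows 1.1
0 -0.0019 -0.0015 -0.0125 -0.0 -0.0 -0.2 |rows 0.3
[ 472.  -149.5] [18.2 17.1] yaw%90 6
[ 518.2 -146.3] [25.6 16.3] yaw%90 6
```

>>> send_rows --targets "-0.002 -0.0015 0.02 0 0 0 0;-0.002 -0.0015 0.04 0 0 0 0;-0.002 -0.0015 0.0455 0 0 0 0;-0.002 -0.0015 0.0455 0 0 0 0;-0.002 -0.0015 0.0455 0 0 0 33;-0.002 -0.0015 0.0455 0 0 0 33;-0.002 -0.0015 0.0455 0 0 0 33;-0.002 -0.0015 0.03 0 0 0 33;-0.002 -0.0015 0 0 0 0 50;-0.07 -0.0015 -0.1 0 0 0 100;-0.07 -0.0015 -0.1 0 0 0 100;-0.07 -0.0015 -0.1 0 0 0 100"

```text
time_s: 14.67
ee_pos: [461.4, -150.0, 164.8]
ee_rot: [180.0, -0.0, 6.1]
force: [0.3, -0.9, -0.5]
gripper_width: 54.0
gripper_force: 0.0
```

```bash
python3 - <<'E'
from h import *
chain([(460,-150,150,6)])
f=grab('wrist','w3.png'); np.save('w3.npy',f,allow_pickle=True)
for t in tiles(f,23): print(*t)
cv2.imwrite('pics/w3c.png',cv2.resize(f['image'][0:230],(800,359)))
E
```

```text
t 14.7 at [ 461.4 -150.   164.8] [180.   -0.    6.1] q [-19.  12. 105.  -0.  62.  65.] w 54.0
0 -0.0014 -0.0002 0.0148 0.0 -0.0 0.1 |rows 0.4
[ 472.4 -149.9] [17.3 17.7] yaw%90 6
[ 502.1 -147.2] [17.9 18.8] yaw%90 6
[ 530.2 -141.4] [17.5 18. ] yaw%90 6
```

View pics/w3c.png

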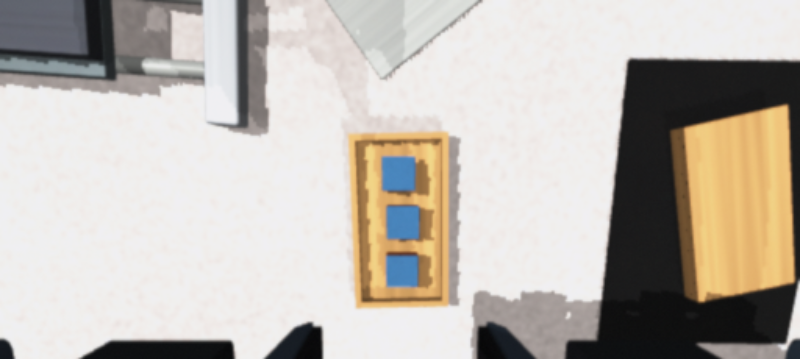

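```bash
python3 - <<'E'
from h import *
f=np.load('w3.npy',allow_pickle=True).item(); k=.64
P=np.array([plane(f,u*k,v*k,16)[:2] for u,v in [(349,133),(447,133),(447,305),(357,307)]]);print(P.round(1),P.mean(0))
f=np.load('w1.npy',allow_pickle=True).item()
cv2.imwrite('pics/w1c.png',cv2.resize(f['image'][60:210,280:430],(600,600),interpolation=cv2.INTER_CUBIC))
chain([(500.5,-147,3,6)],[(500.5,-147,120,6)],[(593,60,150,90)])
E
```

```text
[[ 550.5 -110.1]
 [ 556.7 -168.2]
 [ 451.7 -181.7]
 [ 444.3 -124.1]] [ 500.8072699  -146.01882161]
t 14.7 at [ 460.6 -151.1  170.5] [179.7  -0.4   6. ] q [-19.  12. 105.  -0.  62.  65.] w 57.6
0 0.0390 -0.0006 0.1678 0.3 -0.4 0.0 |rows 4.1
1 0.0000 0.0000 -0.1170 0.0 0.0 0.0 |rows 2.8
2 0.1136 -0.1962 -0.0300 0.0 0.0 -84.0 |rows 11.7
```

View pics/w1c.png

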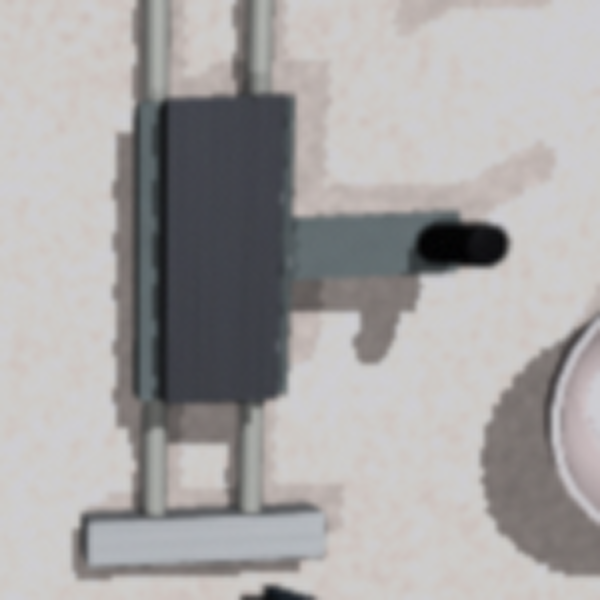

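```bash
python3 - <<'E'
from h import *
f=np.load('w1.npy',allow_pickle=True).item()
c=lambda x,y,z: plane(f,280+(x+.5)/4-.5,60+(y+.5)/4-.5,z)[:2].round(1)
print([c(*a) for a in [(164,97,45),(164,400,45),(281,96,45),(276,399,45),(484,244,79)]])
print([c(*a) for a in [(155,0,25),(149,510,25),(258,0,25),(249,510,25),(85,518,30),(323,506,30)]])
E
```

```text
[array([567.4, 140. ]), array([572.5,  28. ]), array([610.4, 140.2]), array([615.9,  28.3]), array([675.8,  87.8])]
[array([566.3, 176.3]), array([572.4, -20.3]), array([605. , 176.2]), array([613.5, -20.4]), array([545.4, -22.5]), array([642.2, -17.6])]
```

>>> send_rows --targets "0.038 0.001 0.12 0 0 0 85;0.038 0.001 0.12 0 0 0 85;0.038 0.001 0.12 0 0 0 85;0.038 0.001 0.12 0 0 0 85;0.038 0.001 0.12 0 0 0 85;0.038 0.001 0.14 0 0 0 85;0.038 0.001 0.155 0 0 0 85;0.038 0.001 0.16 0 0 0 85;0.038 0.001 0.16 0 0 0 85;0.038 0.001 0.16 0 0 0 85"

```text
time_s: 15.55
ee_pos: [501.1, -147.5, 4.6]
ee_rot: [179.9, -0.2, 6.0]
force: [0.2, 0.7, -0.4]
gripper_width: 77.2
gripper_force: 0.0
```

>>> send_rows --targets "0 0 0.0015 0 0 0 85;0 0 0.0015 0 0 0 50;0 0 0.0015 0 0 0 50;0 0 0.0015 0 0 0 50;0 0 0.0015 0 0 0 50;0 0 0.0015 0 0 0 50;0 0 0.0015 0 0 0 50;0 0 -0.01 0 0 0 50;0 0 -0.03 0 0 0 50;0 0 -0.06 0 0 0 50;0 0 -0.09 0 0 0 50;0 0 -0.1 0 0 0 50" --grip_force 25

```text
time_s: 16.55
ee_pos: [502.2, -147.8, 106.1]
ee_rot: [179.9, -0.3, 6.0]
force: [1.2, -0.9, -1.1]
gripper_width: 60.0
gripper_force: 24.9
```

```bash
python3 - <<'E'
from h import *
chain([(500.5,-147.5,104,6)],[(591.5,84,130,92.6)],[(591.5,84,52,92.6)])
E
```

```text
t 16.6 at [ 502.2 -147.8  106.1] [179.9  -0.3   6. ] q [-18.  19. 106.  -0.  55.  66.] w 60.0
0 -0.0016 -0.0005 0.0021 0.1 -0.3 0.0 |rows 0.1
1 0.1147 -0.2207 -0.0260 -0.0 0.0 -86.6 |rows 12.1
2 0.0000 -0.0000 0.0780 0.0 0.0 0.0 |rows 1.9
```

>>> send_rows --targets "0.006 -0.012 -0.01 0 0 -3 50;0.018 -0.035 -0.02 0 0 -8 50;0.03 -0.058 -0.026 0 0 -14 50;0.042 -0.08 -0.026 0 0 -20 50;0.053 -0.102 -0.026 0 0 -26 50;0.064 -0.124 -0.026 0 0 -32 50;0.076 -0.146 -0.026 0 0 -38 50;0.087 -0.168 -0.026 0 0 -44 50;0.098 -0.19 -0.026 0 0 -50 50;0.107 -0.206 -0.026 0 0 -55 50;0.113 -0.217 -0.026 0 0 -59 50;0.115 -0.221 -0.026 0 0 -61 50"

```text
time_s: 17.55
ee_pos: [591.6, 86.6, 127.1]
ee_rot: [-179.9, 0.0, 67.3]
force: [-0.2, 0.6, -1.8]
gripper_width: 59.7
gripper_force: 24.9
```

```bash
python3 - <<'E'
from h import *
chain([(591.5,84,120,92.6),(591.5,84,52,92.6)])
E
```

```text
t 17.6 at [591.6  86.6 127.1] [-179.9    0.    67.3] q [ 7. 24. 94.  0. 62. 30.] w 59.7
0 -0.0024 0.0010 0.0071 -0.1 -0.0 -25.3 |rows 3.5
0 -0.0024 0.0011 0.0751 -0.1 -0.0 -25.3 |rows 3.5
```

>>> send_rows --targets "-0.001 0 0 0 0 -4 50;-0.002 0.001 0 0 0 -9 50;-0.002 0.001 0.005 0 0 -14 50;-0.002 0.001 0.01 0 0 -19 50;-0.002 0.001 0.015 0 0 -24 50;-0.002 0.001 0.025 0 0 -25.3 50;-0.002 0.001 0.035 0 0 -25.3 50;-0.002 0.001 0.045 0 0 -25.3 50;-0.002 0.001 0.055 0 0 -25.3 50;-0.002 0.001 0.062 0 0 -25.3 50;-0.002 0.001 0.066 0 0 -25.3 50;-0.002 0.001 0.066 0 0 -25.3 50"

```text
time_s: 18.55
ee_pos: [590.9, 82.4, 61.5]
ee_rot: [-179.9, 0.0, 92.3]
force: [-0.1, 0.5, -1.0]
gripper_width: 60.1
gripper_force: 24.9
```

```bash
python3 - <<'E'
from h import *
chain([(591.5,84,48.3,92.6)])
f=grab('side','s4.png'); 
u,v=proj(f,(591,84,60)); u,v=int(u),int(v)
cv2.imwrite('pics/s4c.png',cv2.convertScaleAbs(cv2.resize(f['image'][v-70:v+70,u-90:u+90],(800,622)),alpha=1.5))
E
```

```text
t 18.6 at [590.9  82.4  61.5] [-179.9    0.    92.3] q [ 7. 28. 98.  0. 54.  5.] w 60.1
0 0.0016 0.0007 0.0132 -0.1 0.0 -0.3 |rows 0.3
```

View pics/s4c.png

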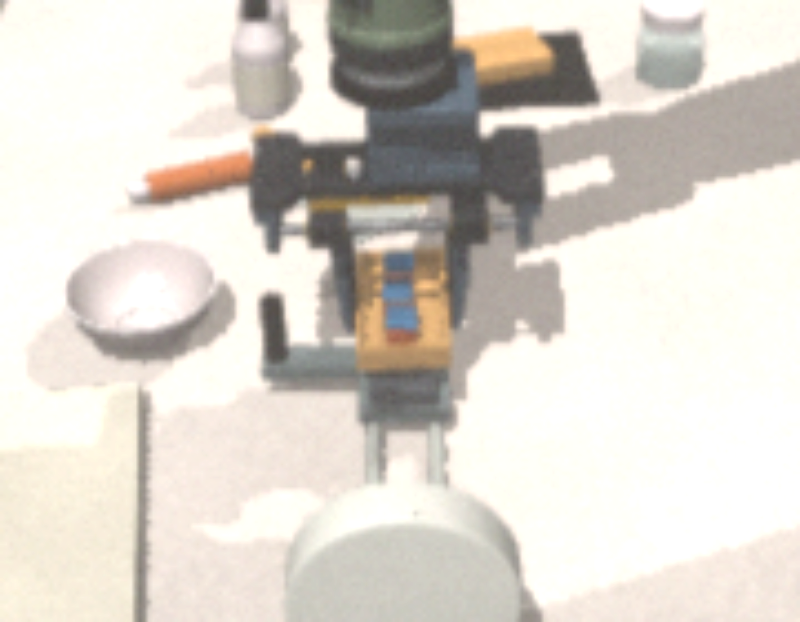

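>>> send_rows --targets "0.0015 0.0005 0.006 0 0 0 50;0.0015 0.0005 0.011 0 0 0 50;0.0015 0.0005 0.0135 0 0 0 50;0.0015 0.0005 0.0135 0 0 0 50;0.0015 0.0005 0.0135 0 0 0 75;0.0015 0.0005 0.0135 0 0 0 75;0.0015 0.0005 0.0135 0 0 0 75;0.0015 0.0005 0.0135 0 0 0 75;0.0015 0.0005 0 0 0 0 75;0.0015 0.0005 -0.035 0 0 0 75;0.0015 0.0005 -0.075 0 0 0 75;0.0015 0.0005 -0.1 0 0 0 75"

```text
time_s: 19.6
ee_pos: [593.3, 84.1, 166.5]
ee_rot: [179.7, -0.0, 92.3]
force: [1.2, 0.5, 0.3]
gripper_width: 68.5
gripper_force: 0.0
```

```bash
python3 - <<'E'
from h import *
f=grab('wrist'); np.save('w4.npy',f,allow_pickle=True)
cv2.imwrite('pics/w4.png',f['image'])
for t in tiles(f,68): print(*t)
chain([(590.9,82.4,160,92.6)],[(531.8,-351.5,140,18)],[(531.8,-351.5,30,18)])
E
```

```text
[596.2  52.7] [18.2 18.5] yaw%90 2
[595.9  82.5] [17.7 19.3] yaw%90 2
[592.7 111.5] [18.1 18.4] yaw%90 2
t 19.6 at [595.9  84.5 171.4] [ 1.792e+02 -1.000e-01  9.230e+01] q [ 7. 22. 90.  0. 67.  5.] w 68.3
0 -0.0019 -0.0053 0.0113 0.8 -0.1 -0.3 |rows 0.3
1 -0.4308 -0.0787 0.0200 0.0 -0.0 74.6 |rows 10.5
2 0.0000 -0.0000 0.1100 0.0 0.0 0.0 |rows 2.6
```

>>> send_rows --targets "-0.431 -0.076 0.015 0 0 74.6 80;-0.431 -0.076 0.015 0 0 74.6 80;-0.431 -0.076 0.015 0 0 74.6 80;-0.431 -0.076 0.015 0 0 74.6 80;-0.431 -0.076 0.015 0 0 74.6 80;-0.431 -0.076 0.015 0 0 74.6 80;-0.431 -0.076 0.015 0 0 74.6 80;-0.431 -0.076 0.015 0 0 74.6 80;-0.431 -0.076 0.015 0 0 74.6 80;-0.431 -0.076 0.015 0 0 74.6 80;-0.431 -0.076 0.015 0 0 74.6 80;-0.431 -0.076 0.015 0 0 74.6 80"

```text
time_s: 20.65
ee_pos: [532.2, -354.6, 147.2]
ee_rot: [179.9, 0.0, 17.3]
force: [0.5, 0.4, 0.4]
gripper_width: 72.8
gripper_force: 0.0
```

```bash
python3 - <<'E'
from h import *
chain([(531.8,-351.5,6.5,18.1)])
f=grab('wrist'); np.save('w5.npy',f,allow_pickle=True)
cv2.imwrite('pics/w5c.png',cv2.resize(f['image'][0:230],(800,359)))
E
```

```text
t 20.6 at [ 532.2 -354.6  147.2] [179.9   0.   17.3] q [-35.  27.  86.  -0.  67.  38.] w 72.8
0 0.0006 -0.0034 0.1407 0.1 0.0 -0.8 |rows 3.4
```

View pics/w5c.png

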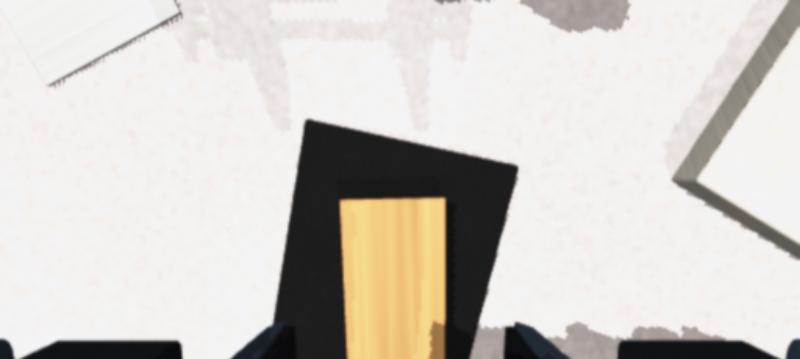

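```bash
python3 - <<'E'
from h import *
f=np.load('w5.npy',allow_pickle=True).item(); k=.64
P=np.array([plane(f,u*k,v*k,20)[:2] for u,v in [(340,199),(445,197),(446,350),(346,350)]])
d1=P[0]-P[3];d2=P[1]-P[2];y=[np.degrees(np.arctan2(*d[::-1])) for d in (d1,d2)]
a=np.radians(np.mean(y)); c=(P[0]+P[1])/2-54*np.array([np.cos(a),np.sin(a)])
print(P.round(1),y,c)
chain([(c[0],c[1],6.5,np.degrees(a))])
E
```

```text
[[ 574.7 -306. ]
 [ 593.7 -363. ]
 [ 506.4 -392.9]
 [ 488.1 -334.2]] [np.float64(18.057580544177824), np.float64(18.936624077122776)] [ 533.01387827 -351.58575786]
t 20.7 at [ 532.6 -351.8  147.2] [-180.     0.    17.5] q [-34.  27.  87.   0.  67.  38.] w 73.0
0 0.0005 -0.0000 0.1407 -0.0 0.0 -1.0 |rows 3.4
```

>>> send_rows --targets "0 0 0.04 0 0 -1 80;0 0 0.08 0 0 -1 80;0 0 0.11 0 0 -1 80;0 0 0.13 0 0 -1 80;0 0 0.14 0 0 -1 80;0 0 0.1405 0 0 -1 80;0 0 0.1405 0 0 -1 50;0 0 0.1405 0 0 -1 50;0 0 0.1405 0 0 -1 50;0 0 0.1405 0 0 -1 50;0 0 0.1405 0 0 -1 50" --grip_force 20

```text
time_s: 21.62
ee_pos: [534.2, -349.7, 8.4]
ee_rot: [179.9, -0.1, 18.7]
force: [1.6, 1.8, 4.6]
gripper_width: 59.7
gripper_force: 20.0
```

```bash
python3 - <<'E'
from h import *
chain([(533,-351.6,140,18.5)],[(591.3,83.2,140,92.6)])
E
```

```text
t 21.6 at [ 534.2 -349.7    8.4] [ 1.799e+02 -1.000e-01  1.870e+01] q [-34.  34.  95.   0.  50.  37.] w 59.7
0 -0.0015 0.0016 -0.1316 0.1 -0.1 0.2 |rows 3.2
1 0.1933 -0.3938 -0.0000 0.0 0.0 -74.1 |rows 10.5
```

>>> send_rows --targets "0 0 -0.02 0 0 0 50;0 0 -0.06 0 0 0 50;0 0 -0.1 0 0 0 50;0.01 -0.02 -0.13 0 0 -5 50;0.03 -0.06 -0.13 0 0 -11 50;0.05 -0.1 -0.13 0 0 -18 50;0.07 -0.14 -0.13 0 0 -25 50;0.09 -0.18 -0.13 0 0 -32 50;0.11 -0.22 -0.13 0 0 -39 50;0.13 -0.26 -0.13 0 0 -45 50;0.145 -0.295 -0.13 0 0 -50 50;0.15 -0.305 -0.13 0 0 -54 50"

```text
time_s: 22.62
ee_pos: [577.3, -9.1, 137.4]
ee_rot: [-180.0, -0.1, 73.0]
force: [0.4, -0.6, -0.7]
gripper_width: 59.6
gripper_force: 20.0
```

```bash
python3 - <<'E'
from h import *
chain([(591.3,83.2,130,92.6)],[(591.3,83.2,66,92.6)])
E
```

```text
t 22.6 at [577.3  -9.1 137.4] [-1.8e+02 -1.0e-01  7.3e+01] q [-2. 22. 96.  0. 62. 15.] w 59.6
0 0.0924 -0.0135 0.0075 -0.0 -0.1 -19.6 |rows 2.7
1 0.0000 -0.0000 0.0640 0.0 0.0 0.0 |rows 1.5
```

>>> send_rows --targets "0.02 -0.003 0 0 0 -5 50;0.045 -0.006 0.005 0 0 -11 50;0.07 -0.01 0.01 0 0 -16 50;0.085 -0.012 0.02 0 0 -19.6 50;0.092 -0.0135 0.03 0 0 -19.6 50;0.092 -0.0135 0.037 0 0 -19.6 50;0.092 -0.0135 0.037 0 0 -19.6 50;0.092 -0.0135 0.037 0 0 -19.6 50"

```text
time_s: 23.28
ee_pos: [591.6, 78.0, 99.7]
ee_rot: [-179.9, 0.0, 92.2]
force: [-0.3, 0.1, -0.7]
gripper_width: 60.0
gripper_force: 20.0
```

```bash
python3 - <<'E'
from h import *
chain([(591.3,83.2,66,92.6)])
f=np.load('w4.npy',allow_pickle=True).item()
cv2.imwrite('pics/w4c.png',cv2.resize(f['image'][0:230],(800,359)))
f=grab('side','s5.png'); 
u,v=proj(f,(591,84,80)); u,v=int(u),int(v)
c=cv2.convertScaleAbs(cv2.resize(f['image'][v-40:v+50,u-60:u+60],(800,600),interpolation=cv2.INTER_CUBIC),alpha=1.5)
a=cv2.resize(np.load('w4.npy',allow_pickle=True).item()['image'][0:230],(800,359))
cv2.imwrite('pics/mix.png',cv2.resize(np.vstack([c,a]),(500,599)))
E
```

```text
t 23.3 at [591.6  78.   99.7] [-179.9    0.    92.2] q [ 6. 25. 96. -0. 59.  4.] w 60.0
0 0.0052 -0.0000 0.0337 -0.1 0.0 -0.4 |rows 0.8
```

View pics/mix.png

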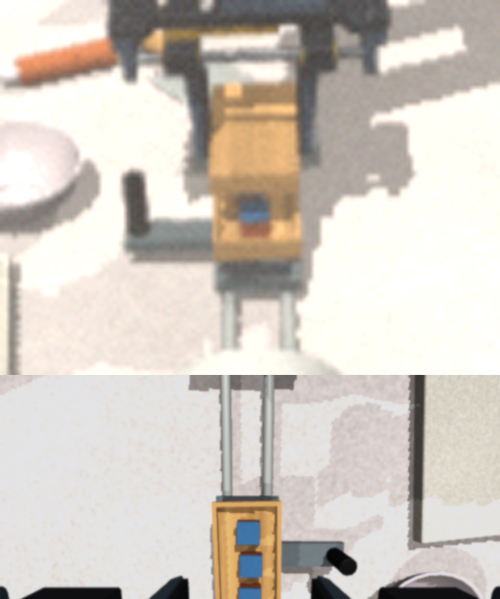

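```bash
python3 - <<'E'
from h import *
f=np.load('w4.npy',allow_pickle=True).item()
a=plane(f,218.2,130,61);b=plane(f,287.7,130,61);c=(a+b)/2;print(a,b,c, c-54*np.array([np.cos(np.radians(92.6)),np.sin(np.radians(92.6)),0]))
E
```

```text
[561.94410765 136.05712636  61.        ] [619.64547432 138.34805325  61.        ] [590.79479099 137.2025898   61.        ] [593.24439235  83.25817904  61.        ]
```

>>> send_rows --targets "0.005 0 0.005 0 0 -0.4 50;0.005 0 0.012 0 0 -0.4 50;0.005 0 0.02 0 0 -0.4 50;0.005 0 0.026 0 0 -0.4 50;0.005 0 0.03 0 0 -0.4 50;0.005 0 0.033 0 0 -0.4 50;0.005 0 0.033 0 0 -0.4 50;0.005 0 0.033 0 0 -0.4 50"

```text
time_s: 24.0
ee_pos: [591.9, 84.1, 67.1]
ee_rot: [-180.0, -0.0, 92.7]
force: [0.0, -0.2, -0.4]
gripper_width: 59.8
gripper_force: 20.0
```

>>> send_rows --targets "0 0 0.001 0 0 0 50;0 0 0.002 0 0 0 50;0 0 0.003 0 0 0 50;0 0 0.003 0 0 0 50;0 0 0.003 0 0 0 50"

```text
time_s: 24.42
ee_pos: [592.2, 84.2, 65.4]
ee_rot: [179.9, -0.0, 92.7]
force: [-1.7, -1.0, 4.9]
gripper_width: 59.6
gripper_force: 20.0
```

```bash
cat >> h.py <<'E'
ax=np.array([np.cos(np.radians(2.6)),np.sin(np.radians(2.6)),0])
def tilt(C,phi,back=0):
    r=R.from_rotvec(ax*phi,degrees=True)*down(92.6); z=r.apply([0,0,1])
    return (*(np.array(C)+(19-back)*z),r)
E
python3 - <<'E'
from h import *
C=(592.2,83.7,61)
chain([(592.2,84.2,145,92.6)],[tilt(C,-45,90)],[tilt(C,-45)],[tilt((592.2,83.7,175),-45),tilt((592.2,83.7,175),0),tilt((592.2,83.7,175),45)])
E
```

```text
t 24.4 at [592.2  84.2  65.4] [179.9  -0.   92.7] q [ 7. 28. 98.  0. 54.  4.] w 59.6
0 0.0000 0.0001 -0.0796 0.1 -0.0 0.1 |rows 1.9
1 0.0497 -0.0000 0.0338 -0.0 -45.0 -0.0 |rows 6.3
2 0.0000 0.0000 0.0900 0.0 0.0 0.0 |rows 2.2
3 -0.0806 0.0000 -0.0806 0.0 0.0 0.0 |rows 2.7
3 -0.0672 -0.0000 -0.0862 0.0 45.0 0.0 |rows 6.3
3 -0.0616 -0.0000 -0.0996 0.0 90.0 0.0 |rows 12.6
```

>>> send_rows --targets "0 0 0 0 0 0 75;0 0 0 0 0 0 75;0 0 0 0 0 0 75;0 0 -0.02 0 0 0 75;0 0 -0.05 0 0 0 75;0 0 -0.08 0 0 0 75;0 0 -0.08 0 0 0 75" --grip_force 45

```text
time_s: 25.0
ee_pos: [595.6, 84.6, 150.1]
ee_rot: [179.3, -0.1, 92.7]
force: [1.4, -0.6, 0.7]
gripper_width: 68.7
gripper_force: 0.0
```

>>> send_rows --targets "0.01 0 0 0 -7 0 75;0.02 0 0 0 -14 0 75;0.03 0 0.005 0 -21 0 75;0.04 0 0.01 0 -28 0 75;0.05 0 0.015 0 -35 0 75;0.05 0 0.025 0 -42 0 75;0.05 0 0.034 0 -45 0 75;0.05 0 0.034 0 -45 0 75;0.05 0 0.034 0 -45 0 75;0.05 0 0.034 0 -45 0 75"

```text
time_s: 25.83
ee_pos: [590.0, 133.6, 111.0]
ee_rot: [179.9, 44.9, 92.6]
force: [0.4, 0.3, 0.1]
gripper_width: 68.5
gripper_force: 0.0
```

```bash
python3 - <<'E'
from h import *
C=(592.2,83.7,61)
chain([tilt(C,-45,90)],[tilt(C,-45)])
f=grab('side','s6.png'); 
u,v=proj(f,(591,84,80)); u,v=int(u),int(v)
cv2.imwrite('pics/s6c.png',cv2.convertScaleAbs(cv2.resize(f['image'][v-90:v+60,u-100:u+100],(800,600),interpolation=cv2.INTER_CUBIC),alpha=1.5))
E
```

```text
t 25.8 at [590.  133.6 111. ] [179.9  44.9  92.6] q [ 32.  38.  88. -39.  83.  44.] w 68.5
0 0.0000 -0.0001 -0.0003 0.1 -0.1 0.0 |rows 0.0
1 0.0000 0.0000 0.0900 0.0 0.0 0.0 |rows 2.2
```

View pics/s6c.png

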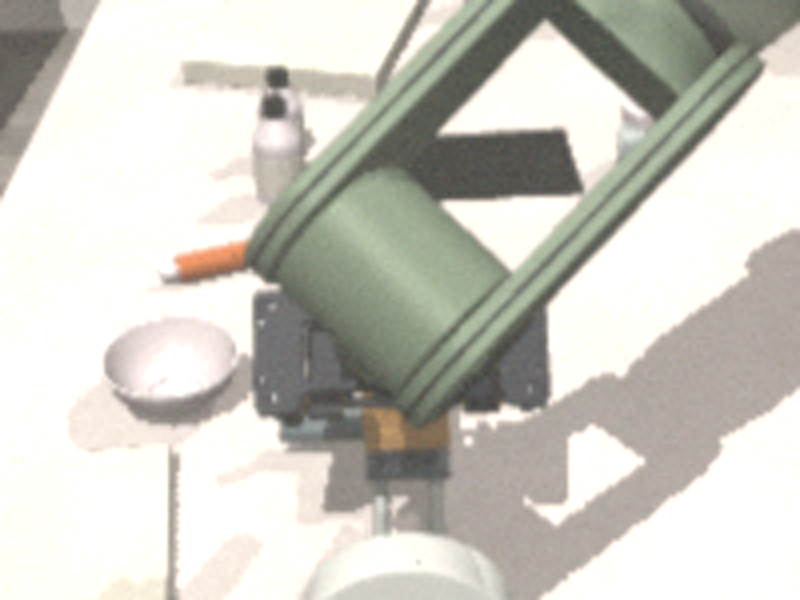

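>>> send_rows --targets "0 0 0.025 0 0 0 75;0 0 0.05 0 0 0 75;0 0 0.07 0 0 0 75;0 0 0.085 0 0 0 75;0 0 0.09 0 0 0 75;0 0 0.09 0 0 0 75;0 0 0.09 0 0 0 50;0 0 0.09 0 0 0 50;0 0 0.09 0 0 0 50;0 0 0.09 0 0 0 50;0 0 0.09 0 0 0 50;0 0 0.09 0 0 0 50" --grip_force 45

```text
time_s: 26.88
ee_pos: [593.3, 70.9, 48.1]
ee_rot: [179.8, 45.0, 92.6]
force: [0.2, -0.5, 6.3]
gripper_width: 60.0
gripper_force: 45.0
```

>>> send_rows --targets "-0.005 0 -0.005 0 0 0 50;-0.015 0 -0.015 0 0 0 50;-0.03 0 -0.03 0 0 0 50;-0.045 0 -0.045 0 0 0 50;-0.06 0 -0.06 0 0 0 50;-0.075 0 -0.075 0 0 0 50;-0.08 0 -0.08 0 0 0 50;-0.08 0 -0.08 0 0 0 50"

```text
time_s: 27.55
ee_pos: [593.3, 71.2, 161.9]
ee_rot: [179.6, 44.9, 92.5]
force: [-0.1, -0.2, -2.6]
gripper_width: 59.4
gripper_force: 45.0
```

```bash
python3 - <<'E'
from h import *
D=(592.2,83.7,175)
chain([tilt(D,-45)],[tilt(D,a) for a in (-30,-15,0,10,25,45)],[tilt((592.2,83.7,105),45)])
E
```

```text
t 27.6 at [593.3  71.2 161.9] [179.6  44.9  92.5] q [ 27.  32.  89. -41.  83.  39.] w 59.4
0 -0.0004 -0.0005 0.0009 0.3 -0.1 -0.1 |rows 0.0
1 0.0049 -0.0000 -0.0006 0.0 15.0 0.0 |rows 2.1
1 0.0095 -0.0000 -0.0025 0.0 30.0 0.0 |rows 4.2
1 0.0134 -0.0000 -0.0056 0.0 45.0 0.0 |rows 6.3
1 0.0156 -0.0000 -0.0081 0.0 55.0 -0.0 |rows 7.7
1 0.0179 -0.0000 -0.0125 0.0 70.0 -0.0 |rows 9.8
1 0.0190 -0.0000 -0.0190 0.0 90.0 0.0 |rows 12.6
2 -0.0495 -0.0000 0.0495 0.0 0.0 0.0 |rows 1.7
```

>>> send_rows --targets "0.001 0 0 0 3 0 50;0.002 0 0 0 7 0 50;0.0035 0 -0.0005 0 11 0 50;0.005 0 -0.0006 0 15 0 50;0.0065 0 -0.001 0 19 0 50;0.008 0 -0.0015 0 23 0 50;0.009 0 -0.002 0 27 0 50;0.01 0 -0.003 0 31 0 50;0.011 0 -0.0035 0 35 0 50;0.012 0 -0.0045 0 39 0 50;0.013 0 -0.005 0 43 0 50;0.0134 0 -0.0056 0 45 0 50"

```text
time_s: 28.55
ee_pos: [590.9, 82.8, 152.9]
ee_rot: [-179.8, -0.1, 92.6]
force: [-0.1, -0.5, -2.3]
gripper_width: 59.7
gripper_force: 45.0
```

>>> send_rows --targets "0.001 0 0 0 3 0 50;0.002 0 0 0 7 0 50;0.0035 0 -0.0005 0 11 0 50;0.005 0 -0.0006 0 15 0 50;0.0065 0 -0.001 0 19 0 50;0.008 0 -0.0015 0 23 0 50;0.009 0 -0.002 0 27 0 50;0.01 0 -0.003 0 31 0 50;0.011 0 -0.0035 0 35 0 50;0.012 0 -0.0045 0 39 0 50;0.013 0 -0.005 0 43 0 50;0.0134 0 -0.0056 0 45 0 50"

```text
time_s: 29.55
ee_pos: [590.2, 96.2, 157.1]
ee_rot: [-179.6, -45.1, 92.4]
force: [-0.1, -0.1, -2.9]
gripper_width: 59.9
gripper_force: 45.0
```

```bash
python3 - <<'E'
from h import *
chain([tilt((591,84,175),45)],[tilt((591.5,84,102),45)])
f=grab('side','s7.png'); 
u,v=proj(f,(591,84,150)); u,v=int(u),int(v)
cv2.imwrite('pics/s7c.png',cv2.convertScaleAbs(cv2.resize(f['image'][v-60:v+90,u-100:u+100],(800,600),interpolation=cv2.INTER_CUBIC),alpha=1.5))
E
```

```text
t 29.6 at [590.2  96.2 157.1] [-179.6  -45.1   92.4] q [-14.  30.  96.  44.  76. -36.] w 59.9
0 0.0040 0.0002 -0.0023 -0.2 -0.1 -0.2 |rows 0.1
1 -0.0516 0.0005 0.0516 0.0 0.0 0.0 |rows 1.8
```

View pics/s7c.png

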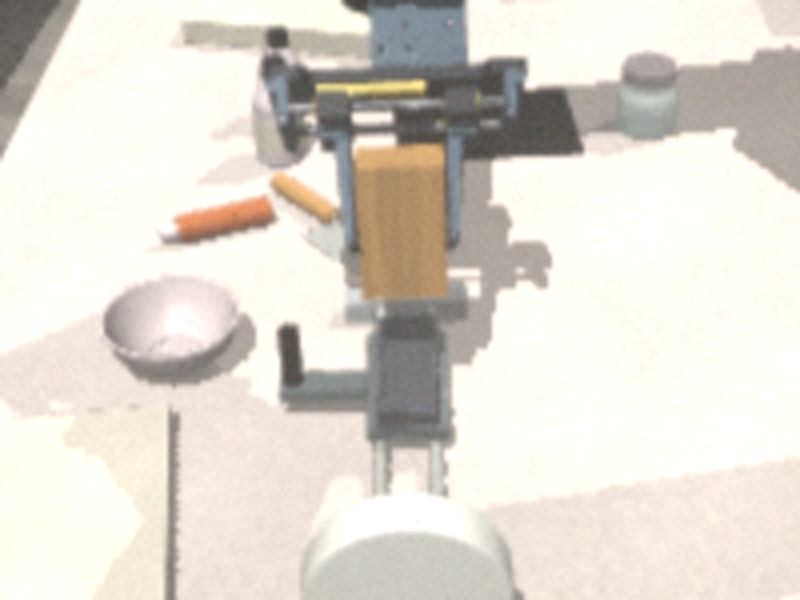

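>>> send_rows --targets "-0.005 0 0.005 0 0 0 50;-0.012 0 0.012 0 0 0 50;-0.02 0 0.02 0 0 0 50;-0.028 0 0.028 0 0 0 50;-0.036 0 0.036 0 0 0 50;-0.042 0 0.042 0 0 0 50;-0.046 0 0.046 0 0 0 50;-0.0475 0 0.0475 0 0 0 50;-0.0485 0 0.0485 0 0 0 50;-0.0495 0 0.0495 0 0 0 50;-0.0495 0 0.0495 0 0 0 50"

```text
time_s: 30.52
ee_pos: [591.5, 97.3, 90.0]
ee_rot: [180.0, -45.0, 92.7]
force: [0.3, -0.9, -1.1]
gripper_width: 59.9
gripper_force: 45.0
```

>>> send_rows --targets "-0.001 0 0.001 0 0 0 50;-0.002 0 0.002 0 0 0 50;-0.0025 0 0.0025 0 0 0 50;-0.0025 0 0.0025 0 0 0 50"

```text
time_s: 30.85
ee_pos: [591.6, 97.8, 89.9]
ee_rot: [179.8, -45.2, 92.8]
force: [-2.7, -2.4, 10.6]
gripper_width: 59.8
gripper_force: 45.0
```

```bash
python3 - <<'E'
from h import *
C=(591.5,84.2,99)
s=env.state(); C0=s['ee_pos']-19*R.from_euler('xyz',s['ee_rot'],degrees=True).apply([0,0,1]); print(C0)
chain([tilt(C0,45,110)],[tilt(C,a,110) for a in (30,15,0,-15,-30,-45)],[tilt(C,-45)],[tilt((591.5,84.2,175),-45)])
E
```

```text
[592.22624009  84.34950681 103.24924503]
t 30.9 at [591.6  97.8  89.9] [179.8 -45.2  92.8] q [-14.  34.  99.  46.  71. -42.] w 59.8
0 0.0004 0.0000 -0.1100 0.0 -0.2 0.2 |rows 2.6
1 0.0205 -0.0007 0.0060 0.0 -15.0 0.0 |rows 2.1
1 0.0424 -0.0007 0.0151 0.0 -30.0 -0.0 |rows 4.2
1 0.0613 -0.0007 0.0296 -0.0 -45.0 -0.0 |rows 6.3
1 0.0757 -0.0007 0.0484 -0.0 -60.0 -0.0 |rows 8.4
1 0.0848 -0.0007 0.0704 -0.0 -75.0 -0.0 |rows 10.5
1 0.0879 -0.0007 0.0939 -0.0 -90.0 -0.0 |rows 12.6
2 0.0000 -0.0000 0.1100 0.0 0.0 0.0 |rows 2.6
3 -0.0537 0.0000 -0.0537 0.0 0.0 0.0 |rows 1.8
```

>>> send_rows --targets "0.0005 0 -0.0005 0 0 0 50;0.0005 0 -0.0005 0 0 0 52;0.0005 0 -0.0005 0 0 0 75;0.0005 0 -0.0005 0 0 0 75;0.0005 0 -0.0005 0 0 0 75;0 0 -0.02 0 0 0 75;0 0 -0.05 0 0 0 75;0 0 -0.08 0 0 0 75;0 0 -0.1 0 0 0 75;0 0 -0.11 0 0 0 75;0 0 -0.11 0 0 0 75;0 0 -0.11 0 0 0 75"

```text
time_s: 31.85
ee_pos: [594.7, 19.8, 163.6]
ee_rot: [-180.0, -45.0, 92.7]
force: [-0.6, 0.0, 0.1]
gripper_width: 68.6
gripper_force: 0.0
```

>>> send_rows --targets "0.01 -0.001 0.002 0 -7 0 75;0.02 -0.001 0.006 0 -14 0 75;0.032 -0.001 0.01 0 -21 0 75;0.041 -0.001 0.014 0 -28 0 75;0.05 -0.001 0.02 0 -35 0 75;0.059 -0.001 0.028 0 -42 0 75;0.066 -0.001 0.036 0 -49 0 75;0.073 -0.001 0.045 0 -56 0 75;0.078 -0.001 0.054 0 -63 0 75;0.082 -0.001 0.063 0 -70 0 75;0.085 -0.001 0.074 0 -77 0 75;0.087 -0.001 0.084 0 -84 0 75"

```text
time_s: 32.85
ee_pos: [587.3, 142.7, 165.7]
ee_rot: [180.0, 39.3, 92.9]
force: [-0.9, -0.7, -0.1]
gripper_width: 68.4
gripper_force: 0.0
```

>>> send_rows --targets "0 0 0 0 -6 0 75;0 0 0 0 -6 0 75;0 0 0 0 -6 0 75"

```text
time_s: 33.1
ee_pos: [587.0, 141.8, 163.6]
ee_rot: [-179.6, 45.0, 93.2]
force: [-1.0, -0.7, 0.5]
gripper_width: 68.4
gripper_force: 0.0
```

```bash
python3 - <<'E'
from h import *
C=(591.8,84.2,99)
chain([tilt(C,-45,30)],[tilt(C,-45)])
chain([tilt(C,-45)])
E
```

```text
t 33.1 at [587.  141.8 163.6] [-179.6   45.    93.2] q [ 32.  35.  84. -38.  88.  40.] w 68.4
0 0.0048 0.0023 0.0755 -0.0 0.0 0.4 |rows 1.8
1 -0.0000 0.0000 0.0300 0.0 0.0 0.0 |rows 0.7
t 33.1 at [587.  141.8 163.6] [-179.6   45.    93.2] q [ 32.  35.  84. -38.  88.  40.] w 68.4
0 0.0049 0.0023 0.1055 -0.0 0.0 0.4 |rows 2.5
```

>>> send_rows --targets "0.005 0.0023 0.02 0 0 0.4 75;0.005 0.0023 0.045 0 0 0.4 75;0.005 0.0023 0.07 0 0 0.4 75;0.005 0.0023 0.09 0 0 0.4 75;0.005 0.0023 0.103 0 0 0.4 75;0.005 0.0023 0.1055 0 0 0.4 75;0.005 0.0023 0.1055 0 0 0.4 75;0.005 0.0023 0.1055 0 0 0.4 50;0.005 0.0023 0.1055 0 0 0.4 50;0.005 0.0023 0.1055 0 0 0.4 50;0.005 0.0023 0.1055 0 0 0.4 50;0.005 0.0023 0.1055 0 0 0.4 50"

```text
time_s: 34.1
ee_pos: [594.4, 70.0, 89.3]
ee_rot: [179.5, 45.0, 92.1]
force: [-0.8, 1.5, 5.7]
gripper_width: 59.6
gripper_force: 44.9
```

```bash
python3 - <<'E'
from h import *
s=env.state(); C0=s['ee_pos']-19*R.from_euler('xyz',s['ee_rot'],degrees=True).apply([0,0,1]); print(C0, s['force'],s['gripper_force'])
chain([tilt((591.8,84.2,175),-45)])
f=grab('side','s8.png'); 
u,v=proj(f,(591,84,110)); u,v=int(u),int(v)
cv2.imwrite('pics/s8c.png',cv2.convertScaleAbs(cv2.resize(f['image'][v-60:v+60,u-80:u+80],(800,600),interpolation=cv2.INTER_CUBIC),alpha=1.5))
E
```

```text
[593.71723332  83.46424098 102.70440369] [-0.82550145  1.45665487  5.72988899] 44.922748412936926
t 34.1 at [594.4  70.   89.3] [179.5  45.   92.1] q [ 27.  37.  93. -42.  76.  44.] w 59.6
0 -0.0506 -0.0015 -0.0517 0.2 0.0 -0.4 |rows 1.7
```

View pics/s8c.png

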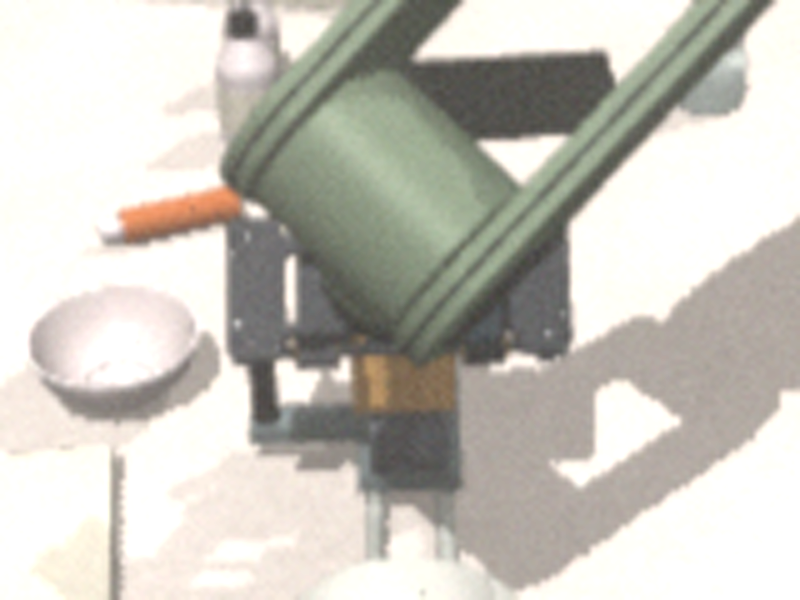

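>>> send_rows --targets "-0.005 0 -0.005 0 0 0 50;-0.014 0 -0.014 0 0 0 50;-0.024 0 -0.024 0 0 0 50;-0.034 0 -0.034 0 0 0 50;-0.044 0 -0.044 0 0 0 50;-0.05 0 -0.05 0 0 0 50;-0.052 0 -0.052 0 0 0 50;-0.052 0 -0.052 0 0 0 50"

```text
time_s: 34.82
ee_pos: [593.8, 69.7, 162.7]
ee_rot: [179.4, 44.9, 92.0]
force: [0.2, -0.1, -3.4]
gripper_width: 59.5
gripper_force: 44.9
```

>>> send_rows --targets "0.001 0 0 0 3 0 50;0.002 0 0 0 7 0 50;0.0035 0 -0.0005 0 11 0 50;0.005 0 -0.0006 0 15 0 50;0.0065 0 -0.001 0 19 0 50;0.008 0 -0.0015 0 23 0 50;0.009 0 -0.002 0 27 0 50;0.01 0 -0.003 0 31 0 50;0.011 0 -0.0035 0 35 0 50;0.012 0 -0.0045 0 39 0 50;0.013 0 -0.005 0 43 0 50;0.0134 0 -0.0056 0 45 0 50"

```text
time_s: 35.82
ee_pos: [592.2, 81.4, 155.4]
ee_rot: [179.8, -0.1, 92.4]
force: [-0.1, 0.7, -2.9]
gripper_width: 59.7
gripper_force: 44.9
```

>>> send_rows --targets "0.001 0 0 0 3 0 50;0.002 0 0 0 7 0 50;0.0035 0 -0.0005 0 11 0 50;0.005 0 -0.0006 0 15 0 50;0.0065 0 -0.001 0 19 0 50;0.008 0 -0.0015 0 23 0 50;0.009 0 -0.002 0 27 0 50;0.01 0 -0.003 0 31 0 50;0.011 0 -0.0035 0 35 0 50;0.012 0 -0.0045 0 39 0 50;0.013 0 -0.005 0 43 0 50;0.0134 0 -0.0056 0 45 0 50"

```text
time_s: 36.82
ee_pos: [591.4, 95.0, 159.5]
ee_rot: [179.9, -45.1, 92.5]
force: [0.9, -0.5, -2.1]
gripper_width: 59.8
gripper_force: 44.9
```

```bash
python3 - <<'E'
from h import *
s=env.state(); C0=s['ee_pos']-19*R.from_euler('xyz',s['ee_rot'],degrees=True).apply([0,0,1]); print(C0, s['force'],s['gripper_force'])
chain([tilt((591.5,86,66),45)])
f=grab('side','s9.png'); 
u,v=proj(f,(591,84,120)); u,v=int(u),int(v)
cv2.imwrite('pics/s9c.png',cv2.convertScaleAbs(cv2.resize(f['image'][v-60:v+60,u-80:u+80],(800,600),interpolation=cv2.INTER_CUBIC),alpha=1.5))
E
```

```text
[591.93128068  81.50852101 172.9218479 ] [ 0.90951761 -0.50634513 -2.13475231] 44.91914749145508
t 36.8 at [591.4  95.  159.5] [179.9 -45.1  92.5] q [-14.  29.  96.  44.  76. -36.] w 59.8
0 -0.0726 -0.0004 0.0787 0.2 -0.1 -0.1 |rows 2.6
```

View pics/s9c.png

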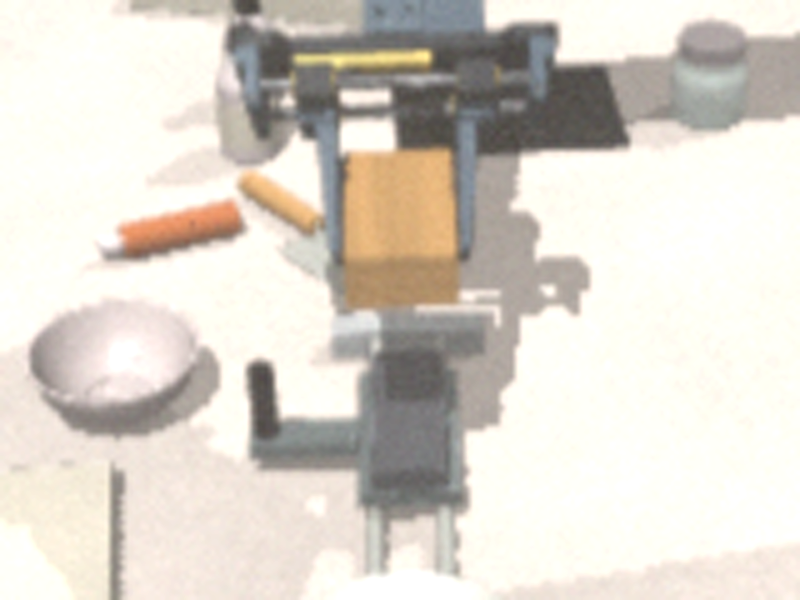

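```bash
python3 - <<'E'
from h import *
f=grab('side')
u0,v0=[int(a) for a in proj(f,(591,84,120))]
for x,y,z in [(345,258,188.9),(458,258,188.9),(348,305,156.9),(458,303,156.9),(345,150,188.9),(452,150,188.9)]:
    print(plane(f,u0-80+(x+.5)/5-.5,v0-60+(y+.5)/5-.5,z).round(1))
E
```

```text
[618.2 139.5 188.9]
[559.2 140.2 188.9]
[618.4 137.  156.9]
[559.7 135.8 156.9]
[624.7  29.9 188.9]
[563.5  30.7 188.9]
```

```bash
python3 - <<'E'
from h import *
f=grab('side')
u0,v0=[int(a) for a in proj(f,(591,84,120))]
for x,y,z in [(374,487,45),(445,484,45),(263,362,79)]:
    print(plane(f,u0-80+(x+.5)/5-.5,v0-60+(y+.5)/5-.5,z).round(1))
E
```

```text
[608.2 156.4  45. ]
[568.4 154.2  45. ]
[674.7  85.1  79. ]
```

>>> send_rows --targets "-0.005 0 0.005 0 0 0 50;-0.013 0 0.013 0 0 0 50;-0.022 0 0.022 0 0 0 50;-0.031 0 0.031 0 0 0 50;-0.04 0 0.04 0 0 0 50;-0.049 0 0.049 0 0 0 50;-0.057 0 0.057 0 0 0 50;-0.064 0 0.064 0 0 0 50;-0.07 0 0.07 0 0 0 50;-0.074 0 0.074 0 0 0 50;-0.075 0 0.075 0 0 0 50;-0.075 0 0.075 0 0 0 50"

```text
time_s: 37.97
ee_pos: [592.9, 96.3, 55.4]
ee_rot: [179.6, -45.0, 92.7]
force: [-0.3, 0.4, -2.4]
gripper_width: 60.1
gripper_force: 44.9
```

```bash
python3 - <<'E'
from h import *
s=env.state(); C0=s['ee_pos']-19*R.from_euler('xyz',s['ee_rot'],degrees=True).apply([0,0,1]); print(C0, s['force'],s['ee_rot'])
E
```

```text
[593.44107131  82.87364757  68.78273422] [-0.30190721  0.43248621 -2.4364287 ] [179.63222105 -45.02196549  92.66949986]
```

Seam about 7 mm above its resting height; lower in small steps.

>>> send_rows --targets "-0.0015 0 0.0015 0 0 0 50;-0.003 0 0.003 0 0 0 50;-0.004 0 0.004 0 0 0 50;-0.004 0 0.004 0 0 0 50;-0.004 0 0.004 0 0 0 50"

```text
time_s: 38.38
ee_pos: [593.0, 96.3, 50.1]
ee_rot: [179.6, -45.0, 92.7]
force: [-0.3, -0.5, -2.6]
gripper_width: 59.9
gripper_force: 44.9
```

>>> send_rows --targets "-0.0007 0 0.0007 0 0 0 50;-0.0014 0 0.0014 0 0 0 50;-0.0021 0 0.0021 0 0 0 50;-0.0021 0 0.0021 0 0 0 50"

```text
time_s: 38.72
ee_pos: [592.9, 96.3, 46.8]
ee_rot: [179.6, -45.0, 92.7]
force: [0.2, -0.1, -2.8]
gripper_width: 60.2
gripper_force: 44.9
```

>>> send_rows --targets "-0.0007 0 0.0007 0 0 0 50;-0.0014 0 0.0014 0 0 0 50;-0.0014 0 0.0014 0 0 0 50;-0.0014 0 0.0014 0 0 0 50"

```text
time_s: 39.05
ee_pos: [593.1, 96.5, 46.2]
ee_rot: [179.6, -45.1, 92.7]
force: [-1.5, -2.6, 5.7]
gripper_width: 59.6
gripper_force: 44.9
```

>>> send_rows --targets "0 0 0 0 0 0 50;0 0 0 0 0 0 75;0 0 0 0 0 0 75;0 0 0 0 0 0 75;0 0 0 0 0 0 75;0 0 -0.02 0 0 0 75;0 0 -0.05 0 0 0 75;0 0 -0.08 0 0 0 75;0 0 -0.1 0 0 0 75;0 0 -0.1 0 0 0 75" --grip_force 20

```text
time_s: 39.88
ee_pos: [597.9, 22.9, 118.3]
ee_rot: [179.1, -44.9, 92.9]
force: [0.2, -0.1, 0.1]
gripper_width: 68.5
gripper_force: 0.0
```

```bash
python3 - <<'E'
from h import *
chain([(592.2,83.5,150,92.6)],[(592.2,83.5,63.5,92.6)])
E
```

```text
t 39.9 at [597.9  22.9 118.3] [179.1 -44.9  92.9] q [-21.  34.  94.  42.  77. -42.] w 68.5
0 0.0655 -0.0030 0.0204 0.8 -44.9 -0.1 |rows 6.3
1 0.0000 -0.0000 0.0865 0.0 0.0 0.0 |rows 2.1
```

>>> send_rows --targets "0.01 0 -0.012 0 -7 0 75;0.022 0 -0.012 0 -14 0 75;0.035 -0.001 -0.01 0 -21 0 75;0.048 -0.002 -0.003 0 -28 0 75;0.058 -0.003 0.008 0 -35 0 75;0.065 -0.003 0.016 0.8 -42 0 75;0.0655 -0.003 0.0204 0.8 -45 0 75;0.0655 -0.003 0.0204 0.8 -45 0 75;0.0655 -0.003 0.0204 0.8 -45 0 75;0.0655 -0.003 0.0204 0.8 -45 0 75"

```text
time_s: 40.72
ee_pos: [589.3, 85.8, 146.7]
ee_rot: [-179.4, -0.1, 92.7]
force: [-0.2, -0.9, 0.0]
gripper_width: 68.4
gripper_force: 0.0
```

```bash
python3 - <<'E'
from h import *
chain([(592.2,83.5,64,92.6)])
f=grab('wrist'); np.save('w6.npy',f,allow_pickle=True)
hsv=cv2.cvtColor(f['image'],cv2.COLOR_BGR2HSV)
m=cv2.inRange(hsv,(8,80,80),(25,255,255)); m[215:]=0
cs=cv2.findContours(m,cv2.RETR_EXTERNAL,cv2.CHAIN_APPROX_NONE)[0]
for c in cs:
    if cv2.contourArea(c)>150:
        x,y,w,h=cv2.boundingRect(c); P=cv2.approxPolyDP(c,4,True)[:,0]; print(cv2.contourArea(c)); print([(tuple(int(q) for q in p),plane(f,*p,77)[:2].round(1)) for p in P])
E
```

```text
t 40.7 at [589.3  85.8 146.7] [-1.794e+02 -1.000e-01  9.270e+01] q [ 7. 23. 92.  0. 65.  4.] w 68.4
0 -0.0025 0.0036 0.0826 -0.6 -0.1 0.1 |rows 2.0
6801.0
[((222, 130), array([563.1, 139.6])), ((223, 214), array([565.3,  76. ])), ((300, 214), array([624.4,  79. ])), ((303, 130), array([621.5, 142.4]))]
```

>>> send_rows --targets "-0.0005 0.003 0.03 -0.5 0 0 75;-0.0005 0.003 0.06 -0.5 0 0 75;-0.0005 0.003 0.076 -0.5 0 0 75;-0.0005 0.003 0.0826 -0.5 0 0 75;-0.0005 0.003 0.0826 -0.5 0 0 75;-0.0005 0.003 0.0826 -0.5 0 0 75;-0.0005 0.003 0.0826 -0.5 0 0 50;-0.0005 0.003 0.0826 -0.5 0 0 50;-0.0005 0.003 0.0826 -0.5 0 0 50;-0.0005 0.003 0.0826 -0.5 0 0 50;-0.0005 0.003 0.0826 -0.5 0 0 50"

```text
time_s: 41.68
ee_pos: [593.5, 85.6, 66.5]
ee_rot: [179.7, 0.0, 92.7]
force: [0.9, -2.8, 5.9]
gripper_width: 59.9
gripper_force: 20.0
```

Lift straight up, slowly, and look.

>>> send_rows --targets "0 0 -0.003 0 0 0 50;0 0 -0.007 0 0 0 50;0 0 -0.012 0 0 0 50;0 0 -0.018 0 0 0 50;0 0 -0.026 0 0 0 50;0 0 -0.036 0 0 0 50;0 0 -0.05 0 0 0 50;0 0 -0.065 0 0 0 50;0 0 -0.08 0 0 0 50;0 0 -0.095 0 0 0 50;0 0 -0.1 0 0 0 50;0 0 -0.1 0 0 0 50"

```text
time_s: 42.68
ee_pos: [593.2, 86.0, 167.2]
ee_rot: [179.7, -0.0, 92.7]
force: [-0.3, -0.2, -1.0]
gripper_width: 59.9
gripper_force: 20.0
```

```bash
python3 - <<'E'
from h import *
f=grab('side','s10.png'); g=grab('scene','c10.png')
def crop(f,p,a,b,s):
    u,v=[int(q) for q in proj(f,p)]; return cv2.convertScaleAbs(cv2.resize(f['image'][v-b:v+b,u-a:u+a],None,fx=s,fy=s,interpolation=cv2.INTER_CUBIC),alpha=1.5)
cv2.imwrite('pics/m10.png',np.hstack([crop(f,(591,84,90),40,60,5),crop(g,(591,84,90),40,60,5)]))
chain([(592.2,83.5,160,92.6)],[(528.6,-345,160,20)],[(528.6,-345,30,5.6)])
E
```

```text
t 42.8 at [591.8  85.8 164.8] [180.   -0.   92.7] q [ 7. 22. 91.  0. 67.  4.] w 59.7
0 -0.0023 0.0002 0.0048 0.0 -0.0 0.1 |rows 0.1
1 -0.4252 -0.0830 -0.0000 0.0 -0.0 72.6 |rows 10.4
2 0.0000 -0.0000 0.1300 -0.0 -0.0 14.4 |rows 3.1
```

View pics/m10.png

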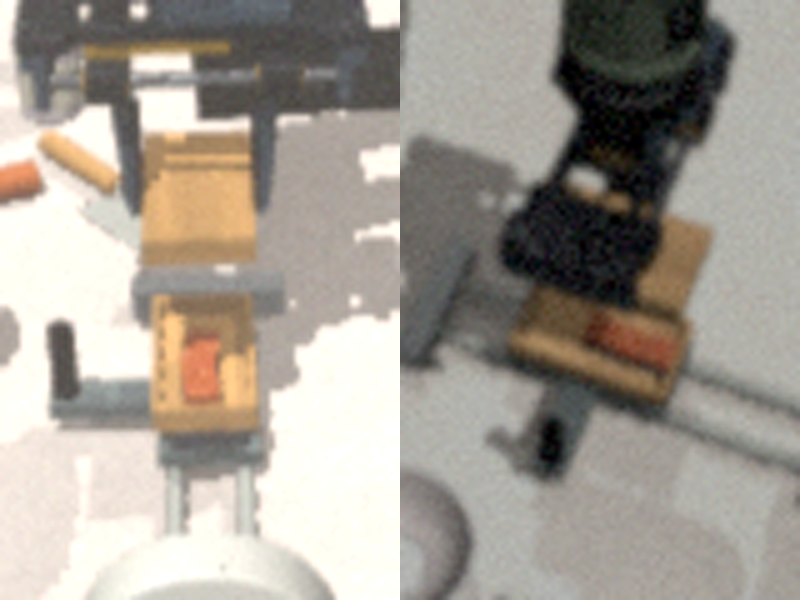

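>>> send_rows --targets "-0.02 -0.004 0 0 0 3 50;-0.05 -0.01 0 0 0 9 50;-0.09 -0.018 0 0 0 15 50;-0.13 -0.026 0 0 0 22 50;-0.17 -0.034 0 0 0 29 50;-0.21 -0.042 0 0 0 36 50;-0.25 -0.05 0 0 0 43 50;-0.29 -0.057 0 0 0 50 50;-0.33 -0.065 0 0 0 57 50;-0.37 -0.073 0 0 0 63 50;-0.41 -0.08 0 0 0 69 50;-0.427 -0.083 0 0 0 74 50"

```text
time_s: 43.78
ee_pos: [527.8, -349.3, 163.3]
ee_rot: [180.0, 0.1, 18.2]
force: [0.8, -0.6, -0.8]
gripper_width: 59.9
gripper_force: 20.0
```

```bash
python3 - <<'E'
from h import *
chain([(529,-346,12,18)])
E
```

```text
t 43.8 at [ 527.8 -349.3  163.3] [1.80e+02 1.00e-01 1.82e+01] q [-35.  25.  86.  -0.  69.  37.] w 59.9
0 0.0024 -0.0029 0.1513 0.0 0.1 0.2 |rows 3.6
```

>>> send_rows --targets "0.002 -0.002 0.02 0 0 0 50;0.002 -0.002 0.05 0 0 0 50;0.002 -0.002 0.08 0 0 0 50;0.002 -0.002 0.11 0 0 0 50;0.002 -0.002 0.13 0 0 0 50;0.002 -0.002 0.142 0 0 0 50;0.002 -0.002 0.148 0 0 0 50;0.002 -0.002 0.151 0 0 0 50;0.002 -0.002 0.1525 0 0 0 50;0.002 -0.002 0.1525 0 0 0 50;0.002 -0.002 0.1525 0 0 0 50"

```text
time_s: 44.7
ee_pos: [531.7, -342.6, 13.6]
ee_rot: [179.9, -0.1, 18.7]
force: [-0.1, -0.2, -0.1]
gripper_width: 60.0
gripper_force: 20.0
```

>>> send_rows --targets "0 0 0.001 0 0 0 50;0 0 0.002 0 0 0 50;0 0 0.003 0 0 0 50;0 0 0.003 0 0 0 50;0 0 0.003 0 0 0 50"

```text
time_s: 45.12
ee_pos: [531.1, -342.2, 9.6]
ee_rot: [180.0, -0.1, 18.7]
force: [0.7, 0.5, -0.2]
gripper_width: 59.7
gripper_force: 20.0
```

>>> send_rows --targets "0 0 0 0 0 0 75;0 0 0 0 0 0 75;0 0 0 0 0 0 75;0 0 0 0 0 0 75;0 0 -0.02 0 0 0 75;0 0 -0.06 0 0 0 75;0 0 -0.1 0 0 0 75;0 0 -0.14 0 0 0 75;0 0 -0.16 0 0 0 30;0 0 -0.16 0 0 0 0;0 0 -0.16 0 0 0 0"

```text
time_s: 46.03
ee_pos: [531.1, -342.4, 170.7]
ee_rot: [179.9, -0.2, 18.7]
force: [0.1, 0.1, -0.2]
gripper_width: 51.5
gripper_force: 0.0
```

```bash
python3 - <<'E'
from h import *
chain([(678,38,160,92.6)],[(678,38,52,92.6)])
f=grab('wrist'); np.save('w7.npy',f,allow_pickle=True)
hsv=cv2.cvtColor(f['image'],cv2.COLOR_BGR2HSV)
m=cv2.inRange(hsv,(8,80,80),(25,255,255)); m[205:]=0
for c in cv2.findContours(m,cv2.RETR_EXTERNAL,cv2.CHAIN_APPROX_NONE)[0]:
    if cv2.contourArea(c)>150: print([plane(f,*p,20)[:2].round(1) for p in cv2.approxPolyDP(c,4,True)[:,0]])
E
```

```text
t 46.0 at [ 531.1 -342.4  170.7] [179.9  -0.2  18.7] q [-34.  25.  86.   0.  69.  37.] w 51.5
0 0.2611 -0.3132 0.0106 0.2 -0.0 -73.9 |rows 10.3
1 0.0000 -0.0000 0.1080 0.0 0.0 0.0 |rows 2.6
[array([ 575.3, -295.7]), array([ 500.2, -320.3]), array([ 519.8, -378.3]), array([ 594.4, -352.3])]
```

>>> send_rows --targets "0.261 -0.313 0.01 0 0 -73.9 0;0.261 -0.313 0.01 0 0 -73.9 0;0.261 -0.313 0.01 0 0 -73.9 0;0.261 -0.313 0.01 0 0 -73.9 0;0.261 -0.313 0.01 0 0 -73.9 0;0.261 -0.313 0.01 0 0 -73.9 0;0.261 -0.313 0.01 0 0 -73.9 0;0.261 -0.313 0.01 0 0 -73.9 0;0.261 -0.313 0.01 0 0 -73.9 0;0.261 -0.313 0.01 0 0 -73.9 0;0.261 -0.313 0.01 0 0 -73.9 0;0.261 -0.313 0.01 0 0 -73.9 0"

```text
time_s: 47.08
ee_pos: [676.5, 40.2, 156.2]
ee_rot: [-179.7, 0.0, 92.8]
force: [0.4, -0.0, -0.1]
gripper_width: 0.8
gripper_force: 0.0
```

```bash
python3 - <<'E'
from h import *
chain([(678,38,52,92.6)])
E
```

```text
t 47.1 at [676.5  40.2 156.2] [-179.7    0.    92.8] q [ 2. 30. 80. -0. 71. -0.] w 0.8
0 -0.0023 0.0018 0.1042 -0.3 0.0 0.2 |rows 2.5
```

Descend behind the post and start pushing along tool x (bed y).

>>> send_rows --targets "-0.002 0.001 0.03 0 0 0 0;-0.002 0.001 0.06 0 0 0 0;-0.002 0.001 0.09 0 0 0 0;-0.002 0.001 0.104 0 0 0 0;-0.002 0.001 0.104 0 0 0 0;0.005 0.001 0.104 0 0 0 0;0.012 0.001 0.104 0 0 0 0;0.019 0.001 0.104 0 0 0 0;0.026 0.001 0.104 0 0 0 0;0.033 0.001 0.104 0 0 0 0;0.04 0.001 0.104 0 0 0 0;0.047 0.001 0.104 0 0 0 0"

```text
time_s: 48.08
ee_pos: [677.0, 85.2, 56.6]
ee_rot: [179.8, 0.1, 92.6]
force: [0.4, -4.3, 1.6]
gripper_width: 0.4
gripper_force: 2.2
```

>>> send_rows --targets "0.007 0 0 0 0 0 0;0.014 0 0 0 0 0 0;0.021 0 0 0 0 0 0;0.028 0 0 0 0 0 0;0.035 0 0 0 0 0 0;0.042 0 0 0 0 0 0;0.047 0 0 0 0 0 0;0.05 0 0 0 0 0 0"

```text
time_s: 48.75
ee_pos: [674.6, 136.1, 55.7]
ee_rot: [179.9, -0.0, 92.6]
force: [1.8, -3.7, 3.7]
gripper_width: 0.4
gripper_force: 2.5
```

>>> send_rows --targets "0.006 0 0 0 0 0 0;0.013 0 0 0 0 0 0;0.02 0 0 0 0 0 0;0.027 0 0 0 0 0 0;0.034 0 0 0 0 0 0;0.04 0 0 0 0 0 0;0.044 0 0 0 0 0 0;0.046 0 0 0 0 0 0"

```text
time_s: 49.42
ee_pos: [672.7, 181.6, 55.7]
ee_rot: [179.9, -0.0, 92.6]
force: [4.4, -5.2, 3.5]
gripper_width: 0.7
gripper_force: 2.6
```

```bash
python3 - <<'E'
from h import *
f=grab('wrist'); np.save('w8.npy',f,allow_pickle=True)
s=env.state(); print(s['ee_pos'],s['force'])
hsv=cv2.cvtColor(f['image'],cv2.COLOR_BGR2HSV)
m=cv2.inRange(hsv,(8,80,80),(25,255,255)); m[205:]=0
for c in cv2.findContours(m,cv2.RETR_EXTERNAL,cv2.CHAIN_APPROX_NONE)[0]:
    if cv2.contourArea(c)>150: print([plane(f,*p,61)[:2].round(1) for p in cv2.approxPolyDP(c,4,True)[:,0]])
E
```

```text
[672.60394529 181.84639653  55.65191753] [ 2.77299008 -2.03507854  2.34019939]
[array([558.3, 258. ]), array([561.2, 197.3]), array([600.4, 199. ]), array([602.2, 204. ]), array([598.6, 213.9]), array([602.4, 235.4]), array([598.5, 236.7]), array([600.1, 239.2]), array([597.3, 241.5]), array([600.1, 255.8]), array([604., 255.]), array([605.9, 235.5]), array([605.1, 199.2]), array([624.5, 200.1]), array([621.9, 259.5])]
```

>>> send_rows --targets "0.006 0 0 0 0 0 0;0.012 0 0 0 0 0 0;0.018 0 0 0 0 0 0;0.023 0 0 0 0 0 0;0.027 0 0 0 0 0 0;0.03 0 0 0 0 0 0;0.03 0 0 0 0 0 0"

```text
time_s: 50.05
ee_pos: [672.5, 183.4, 56.3]
ee_rot: [-179.8, 2.6, 92.9]
force: [7.9, -70.0, 12.9]
gripper_width: 0.7
gripper_force: 33.6
```

>>> send_rows --targets "-0.01 0 0 0 0 0 0;-0.025 0 0 0 0 0 0;-0.05 0 0 0 0 0 0;-0.07 0 0 0 0 0 0;-0.07 0 -0.04 0 0 0 0;-0.07 0 -0.08 0 0 0 0;-0.07 0 -0.12 0 0 0 0;-0.07 0 -0.12 0 0 0 0;-0.07 0 -0.12 0 0 0 0"

```text
time_s: 50.8
ee_pos: [673.9, 142.3, 177.9]
ee_rot: [179.8, -0.2, 92.6]
force: [0.4, -0.8, -0.1]
gripper_width: 0.3
gripper_force: 0.0
```

```bash
python3 - <<'E'
from h import *
s=env.state(); print(s['ee_pos'],s['force'])
g=cv2.imread('pics/scene0.png'); f=grab('scene','c11.png'); fd=grab('side'); w=grab('wrist'); np.save('w9.npy',w,allow_pickle=True)
for u,v,z in [(500,352,45),(508,345,45),(512,335,45),(545,375,60),(560,330,100)]: print((u,v),plane(f,u*.64,v*.64,z).round())
# gap profile: along rail line, between bed far end and stop, in wrist (now) gray
for nm,im in (('wrist',w),):
    print([ (y,[int(im['image'][tuple(int(round(q)) for q in proj(im,(x,y,z))[::-1])].mean()) if all(0<=a<b for a,b in zip(proj(im,(x,y,z)),(511,383))) else -1 for x,z in ((565,45),(587,45),(600,45))]) for y in range(240,330,4)])
print(proj(w,(590,260,45)),proj(w,(590,310,45)))
E
```

```text
[673.88837011 142.29237475 177.86535356] [ 0.41899759 -0.83387897 -0.11429375]
(500, 352) [590. 257.  45.]
(508, 345) [568. 266.  45.]
(512, 335) [543. 267.  45.]
(545, 375) [608. 354.  60.]
(560, 330) [523. 349. 100.]
[(240, [159, 111, 152]), (244, [157, 117, 140]), (248, [155, 117, 152]), (252, [81, 116, 142]), (256, [71, 122, 81]), (260, [163, 120, 102]), (264, [207, 184, 174]), (268, [218, 215, 211]), (272, [213, 220, 221]), (276, [114, 212, 215]), (280, [141, 105, 130]), (284, [137, 130, 132]), (288, [136, 137, 132]), (292, [140, 142, 133]), (296, [-1, -1, -1]), (300, [-1, -1, -1]), (304, [-1, -1, -1]), (308, [-1, -1, -1]), (312, [-1, -1, -1]), (316, [-1, -1, -1]), (320, [-1, -1, -1]), (324, [-1, -1, -1]), (328, [-1, -1, -1])]
[164.48853168  46.22663946] [163.21762273 -19.90881714]
```

```bash
python3 - <<'E'
from h import *
f=np.load('w9.npy',allow_pickle=True).item()
hsv=cv2.cvtColor(f['image'],cv2.COLOR_BGR2HSV)
for nm,lo,hi,z in (('tray',(4,80,60),(25,255,255),61),('stones',(2,150,60),(9,255,255),68)):
    m=cv2.inRange(hsv,lo,hi); m=cv2.morphologyEx(m,cv2.MORPH_CLOSE,np.ones((7,7))); m[205:]=0
    for c in cv2.findContours(m,cv2.RETR_EXTERNAL,cv2.CHAIN_APPROX_NONE)[0]:
        if cv2.contourArea(c)>100: print(nm,cv2.contourArea(c),[plane(f,*p,z)[:2].round(1).tolist() for p in cv2.approxPolyDP(c,4,True)[:,0]])
c=proj(f,(677,207,79)); print('post',c, plane(f,*c,79))
g=cv2.cvtColor(f['image'],cv2.COLOR_BGR2GRAY); u,v=[int(q) for q in c]; ys,xs=np.where(g[v-25:v+25,u-25:u+25]<35); print(len(xs), plane(f,xs.mean()+u-25,ys.min()+v-25,79) if len(xs) else '')
E
```

```text
tray 9630.5 [[558.6, 258.1], [563.6, 152.2], [622.6, 154.0], [619.7, 258.6]]
stones 1850.0 [[580.9, 254.8], [583.0, 198.0], [602.0, 198.1], [601.3, 254.3]]
post [264.30748096 115.34459449] [677. 207.  79.]
237 [672.52821195 213.18286196  79.        ]
```

```bash
python3 -c "
from h import *
print(env.job_done())"
```

```text
the job is handed in; nothing more can be done
None
```

I handed the job in with everything in place by my measurements, but I don't have the verdict: the three stones (only three were there) lie unglazed backs up in the second tray, about 5 mm off centre on the bed. The emptied tray is mouth down on the mat and the carriage is against its stop; the last push on the handle post peaked at about 70 N there, under the 120 N wrist limit but above the 40 N limit, if that counts finger contact.

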